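Seal an imaging chamber in the bench locking press

ROBOT

A 6-joint arm with a two-finger parallel gripper is mounted at the origin on the work surface. World frame = base frame: x ahead of the robot, y to its left, z up, the work surface at z = 0. Lengths are in m, angles in rad, forces in N, time in s.
With the tool pointing down it reaches from about 0.35 to 0.975 m from the base axis. Payload 4.9 kg.
Tool frame: the origin (TCP) lies at the very end of the fingers, on their centre line; the grasp point (between the pads) lies 19 mm behind it; x points along the fingers, y is the direction in which the jaws open and shut, and the axes are right-handed (so a half turn about x gives the same grasp; the last joint's range is limited). The gripper opens to 85 mm and grips with 20 to 120 N. Pads are 22 mm wide; open, the fingers measure 114 mm over their backs; the gripper's body (76 mm by 85 mm) begins 54 mm behind the grasp point. The pads swing forward as they close: fully open they stand 13 mm farther back than shut.
Start: joints at [1.2, 0.053, 1.613, -0, 1.476, -0.119], TCP at [0.156, 0.605, 0.231] pointing down, gripper open.
Joint ranges: [-3.01, 3.01], [-1.01, 2.22], [0.06, 2.58], [-1.02, 4.17], [0.09, 2.62], [-3.14, 3.14]. Speed limits (rad/s): [2.57, 2.57, 3.14, 3.14, 3.14, 3.14].

INTERFACE

Orientations are given as a rotation vector (axis times angle).
In Python, from station import ctrl gives the robot as it stands. The module is installed in compiled form; this text tells all that it offers.
- The arm moves only by the shell command python3 -m handwheel 'ROWS' [FORCE]. ROWS is JSON, one flat list of numbers, 7 for each row, row after row: the opening, from 0 (shut) to 1 (fully open), then the shift along the tool's x, y, z in m, then the turn, a rotation vector about the tool's x, y, z in degrees. A call has 1 to 12 rows; each row is the pose to reach, as a shift and turn from the pose commanded when the call began, along the tool's axes at that moment; what a row does not reach only later rows make up. A row lasts 1/12 s, in which the tool goes at most 41.7 mm and 7.16 degrees, less where a joint would pass 70% of its speed; a pose out of reach is approached as far as the arm can. A call with a gripper value outside its range is refused whole. The fingers move at their own pace and stop on an object; FORCE is the grip in N (left out, the last holds). Time passes only in rows, so rows that repeat a pose let the fingers close. It gives the time, the measured TCP pose, the force and the opening at its end, in the units of the state.
- ctrl.get_obs(): the state, without advancing time (a new reading comes with each control period).
- ctrl.get_image(name): name is "side" or "top"; returns (picture, depth): 420x560x3 uint8, blue, green, red; 420x560 float32, m along the optical axis (not along the pixel's ray), 0 where there is no reading.
- ctrl.camera_params(name): a dict with "fov_y" (degrees; the focal length in pixels is half the picture's height over the tangent of half this angle, whatever the lens; pixels are square), "cx", "cy" (the principal point, pixels), "R" (3x3) and "t" (3): a world point X has camera coordinates R X + t. Camera axes: x right, y down, z forward; pixel columns grow to the right and rows downward; lengths in m; the calibration is good to about 2 mm. A picture is of the moment at which its call begins. camera_params takes no time and is no camera call.
- ctrl.finish_job(): hands the job in, once; it reports no verdict.
The state is a dict: "t": time; "q": joint angles; "dq": joint speeds; "effort": joint torques, N m; "tool_pos": TCP position; "tool_rot": TCP orientation; "contact_force": force on the tool from outside, world axes, zero at the start; "wrist_torque": the same for the moment, N m; "opening": finger opening in m.
Only numpy, scipy, OpenCV 4.12 (cv2) and the standard library are available. Lean on these libraries where they do the work, as an engineer would, in place of code of your own. Each camera call takes 0.05 s, during which the arm holds its last target.

TASK

Put the blue chamber carrier on the locking press's lane and slide it gently home under the jaw until you feel the red spring nose of its stop give. Push the green handle down over centre, without forcing it, so that it stays locked by itself and snaps the orange cap fully down; then let go and flick the yellow release lever down so that the handle springs open. Leave the sealed chamber free in the lane and everything else where it stands.

Things in the scene. Friction and masses are not known exactly. Their poses are not given: they have to be found in the camera images.
- press: bench locking press, bolted down. Aluminium base plate 260 x 96 x 12 mm, from x = -135 to +125 mm. Origin: on the table, in the lane's middle line, under the closed jaw pad. +x: the way the carrier goes in, z up. The steel jaw reaches back over the lane from x = 85 mm; open, its black pad hangs 45 mm and its top 95 mm above the table. Two cheeks at x = 40 to 92, y = +-26 mm, 114 mm tall.
- lane_mouth (a point): middle of the lane's funnel mouth, on the base plate's top (12 mm above the table), at x = -52 mm of the press. Two dark guide rails, 10 mm high, leave a lane 47 mm wide along the press's x, from x = -28 to +32 mm of the press, the funnel before them; from x = -52 back to -135 mm the plate is open, to set the carrier down on.
- stop_housing: dark block at the lane's end; origin at its underside, 49 mm ahead of the press's. A screw with a red spring nose stands out of it, set anew each time: it meets the carrier when the carrier's origin is at x = -10 to +10 mm of the press; feel for it. The nose gives 2 mm at 4 N/mm, then is solid. A push of 4 to 8 N kept for half a second seats the carrier; over 15 N damages it.
- carrier: loose blue carrier, about 0.13 kg: plate 101 x 44 x 10 mm, on it a clear chamber 40 mm across, 18 mm high, with an orange cap. Origin: underside, on the chamber's axis. +x: its nose, goes in first; plate from x = -75 to +26 mm. To hold it, a white upright tab at x = -65 mm, y = 0: 16 mm along x, 14 mm along y, z = 10 to 59 mm; grip it across (along y).
- cap (a joint): how far the orange snap cap (36 mm across, top 24 mm above the carrier's underside before, 20 mm after) is pressed down: 0 proud, 0.004 m fully sealed. It needs about 25 N, which the press's jaw gives.
- handle_hinge (a point): hinge of the press handle, at x = 55, y = 0, z = 100 mm of the press; the axis lies along the press's y. The handle points from it to the press's +x, and up when open. The closed handle lies about 97 mm above the table.
- handle (a joint): angle of the press handle: 0 open (0.85 rad above level), grows as it is pushed down, dead centre at 0.75, locked at its stop 0.90 (0.05 rad below level). A spring opens it from before dead centre; beyond, it stays. On a capped chamber it takes about 7 to 13 N at the grip, falling away past dead centre; at the stop more force is useless.
- handle_grip: green grip of the handle, 70 x 24 x 18 mm (x along the handle, away from the hinge); origin at its middle, 120 mm from the hinge; its top face lies 9 mm off the handle's middle line. More than 35 N on it strains the press.
- release (a joint): angle of the yellow release lever: 0 at rest, grows to 0.50 as its paddle is pressed down. It tips on an axis along the press's x, at x = 105, y = 30, z = 74 mm of the press; its inner end lifts the locked handle past dead centre at about 0.35 rad. Takes about 5 to 10 N at the paddle; springs back.
- release_paddle (a point): middle of the yellow paddle's top face (34 mm along the press's x, 30 mm along y): at x = 105, y = 97, z = 79 mm of the press at rest; goes down some 30 mm at full stroke. The handle springs up in the plane y = 0 (24 mm wide), so keep the hand beside it.
- media_bottle: bystander: amber glass bottle with a blue cap, 64 mm across, 130 mm tall; origin at its underside
- oil_jar: bystander: clear jar with a white lid, 56 mm across, 75 mm tall; origin at its underside
- petri_dish: bystander: clear round dish, 90 mm across, 14 mm tall; origin at its underside
- well_plate: bystander: clear square four-well plate, 66 mm, 12 mm tall, four red discs; origin at its underside
- pipette: bystander: white and grey pipette, lying, 230 mm long along its x, 22 mm thick; origin at its underside
- tip_box: bystander: grey box with green lid, 120 x 80 x 72 mm; origin at its underside
Not all that is in view belongs to the job. Of the things that look like the carrier, the middle-sized one is meant.

How it is judged:
By the outcome, as a careful person would: the job done as asked, in the order asked, and still so for the second after the job is handed in, with the robot touching nothing.
It also fails if it takes over 72 s, if anything falls off the work surface, if the arm or the gripper's body presses on something with over 40 N, if the wrist force passes 120 N, or if a joint passes its speed limit or range.

## Working session

There is one attempt and no reset: what is moved stays moved. The work goes in short steps, Python scripts to look and compute and a shell command to move; the robot and the scene stay as the last step left them, time stands still between calls to the robot, and variables do not carry over. Pictures are saved under pics/ and viewed, and the job is handed in when it is done.

```bash
mkdir -p pics; ls
python3 - <<'E'
from station import ctrl
import cv2, numpy as np
o=ctrl.get_obs()
for k,v in o.items(): print(k,np.round(v,4))
for n in("side","top"):
    im,d=ctrl.get_image(n); cv2.imwrite(f"pics/{n}0.png",im); np.savez(f"pics/{n}0.npz",im=im,d=d)
    print(n,ctrl.camera_params(n), (d==0).mean())
E
```

```text
pics
t 0.0
q [ 1.2     0.0533  1.6143 -0.      1.476  -0.119 ]
dq [ 0.0006 -0.0006 -0.0007 -0.0008  0.0013  0.0008]
effort [ 2.00000e-04 -3.93689e+01 -3.70172e+01 -2.00000e-04  7.30000e-03
 -0.00000e+00]
tool_pos [0.1555 0.6047 0.2301]
tool_rot [ 0.1961  1.5622 -0.1992]
contact_force [-0.0282  0.4848 -0.0291]
wrist_torque [0.0215 0.0517 0.0276]
opening 0.0858
side {'fov_y': 56.652999909740366, 'cx': 287.3265912170642, 'cy': 215.12378665238575, 'R': array([[ 0.76652101, -0.64215587, -0.00902085],
       [-0.48005646, -0.56358452, -0.67224868],
       [ 0.42660442,  0.51962325, -0.74027045]]), 't': array([-0.43015428,  0.3689779 ,  0.80354212])} 0.0037329931972789115
top {'fov_y': 48.440556946079006, 'cx': 279.61658756798886, 'cy': 206.492159739047, 'R': array([[-0.01139704, -0.99990054,  0.00830732],
       [-0.99337275,  0.01037162, -0.11446839],
       [ 0.11437085, -0.00955687, -0.99339216]]), 't': array([-0.00486425,  0.55732656,  1.40410473])} 0.0038180272108843537
```

View pics/side0.png

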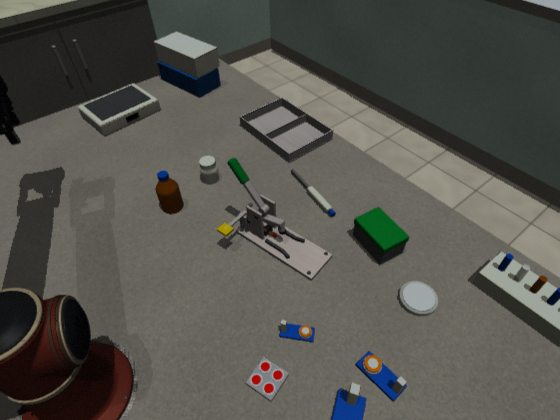

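View pics/top0.png

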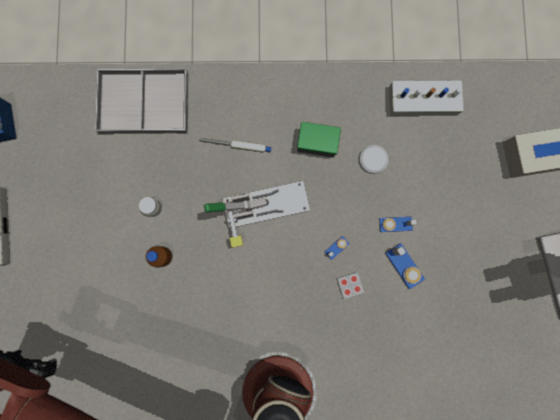

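```bash
cat > h.py <<'E'
import cv2, numpy as np
from station import ctrl
from scipy.spatial.transform import Rotation as Ro
def cam(n):
    p=ctrl.camera_params(n); f=210/np.tan(np.radians(p['fov_y'])/2); return p,f
def cloud(n,d):
    p,f=cam(n); v,u=np.mgrid[0:420,0:560]
    C=np.stack([(u-p['cx'])/f*d,(v-p['cy'])/f*d,d],-1)
    return (C-p['t'])@p['R']   # R^T (C-t)
def ray(n,u,v,z):
    p,f=cam(n); r=p['R'].T@np.array([(u-p['cx'])/f,(v-p['cy'])/f,1]); o=-p['R'].T@p['t']
    return o+r*(z-o[2])/r[2]
def proj(n,X):
    p,f=cam(n); c=np.asarray(X)@p['R'].T+p['t']; return np.stack([c[...,0]/c[...,2]*f+p['cx'],c[...,1]/c[...,2]*f+p['cy']],-1)
E
python3 - <<'E'
from h import *
for n in("top","side"):
    z=np.load(f"pics/{n}0.npz"); im,d=z['im'],z['d']; W=cloud(n,d)
    # table flatness
    pts=[(60,300),(300,300),(480,330),(480,150),(210,180),(300,260)] if n=="top" else [(200,300),(330,290),(450,350),(300,180),(200,130)]
    for u,v in pts: print(n,u,v,np.round(W[v,u],4))
    hsv=cv2.cvtColor(im,cv2.COLOR_BGR2HSV)
    m=((hsv[...,0]>105)&(hsv[...,0]<125)&(hsv[...,1]>150)&(hsv[...,2]>60)).astype(np.uint8)
    N,l,s,c=cv2.connectedComponentsWithStats(m)
    for i in range(1,N):
        if s[i,4]>25:
            w=W[l==i]; r=cv2.minAreaRect(w[:,:2].astype(np.float32)*1000)
            print('blue',c[i].round(1),s[i,4],np.round(np.median(w,0),4),'rect',np.round(r[0],1),np.round(r[1],1),round(r[2],1))
    cv2.imwrite(f"pics/{n}0z.png",cv2.resize(im[190:310,190:450] if n=="top" else im[150:420,200:450],None,fx=3 if n=="top" else 2.2,fy=3 if n=="top" else 2.2,interpolation=cv2.INTER_CUBIC))
E
```

```text
top 60 300 [ 0.2795  0.6659 -0.0029]
top 300 300 [ 0.2708 -0.0707 -0.0006]
top 480 330 [ 0.1736 -0.6211 -0.0009]
top 480 150 [ 0.7369 -0.656  -0.0025]
top 210 180 [0.6473 0.2077 0.0014]
top 300 260 [ 0.393  -0.0725  0.0036]
blue [547.1 149.2] 280 [ 0.7168 -0.8198  0.0855] rect [ 573.1 -424.9] [ 45.3 927. ] 20.0
blue [402.2 223.5] 143 [ 0.5008 -0.392   0.0099] rect [ 461.4 -206.5] [ 44.  438.2] 12.4
blue [333.4 249.1] 67 [ 0.4255 -0.1784  0.0076] rect [ 421.4 -174.3] [26.6 39.7] 38.4
blue [399.9 261.5] 253 [ 0.3864 -0.382   0.0131] rect [ 401.7 -211.1] [420.9  77.8] 81.9
blue [151.7 256. ] 75 [0.409  0.3526 0.13  ] rect [409.  353.4] [26.8 22.5] 89.3
side 200 300 [ 0.3071  0.0292 -0.0036]
side 330 290 [ 0.5676 -0.1569 -0.0007]
side 450 350 [ 6.627e-01 -4.374e-01 -1.000e-04]
side 300 180 [0.7648 0.1814 0.0134]
side 200 130 [ 0.676   0.6339 -0.0027]
blue [177.7  70.2] 100 [0.7717 0.9299 0.0787] rect [ 838.3 1252.2] [860.   96.8] 77.6
blue [162. 174.] 59 [0.4098 0.3516 0.1294] rect [425.1 429.8] [189.6  26.5] 78.9
blue [509.2 256.3] 30 [ 0.9011 -0.4002  0.0986] rect [ 900.7 -400.3] [14.2 12.8] 57.1
blue [294.8 332.5] 274 [ 0.4254 -0.1837  0.0062] rect [ 291.7 -316.7] [416.8  76.5] 42.5
blue [382.6 378.7] 588 [ 0.4956 -0.3863  0.0088] rect [ 341.7 -401.7] [378.8 105.4] 9.8
blue [347.9 407.6] 678 [ 0.402  -0.379   0.0119] rect [ 305.3 -436. ] [293.9  57.5] 30.5
```

View pics/top0z.png

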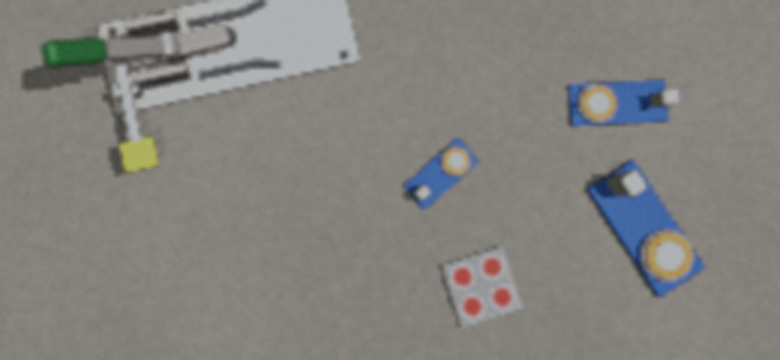

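View pics/side0z.png

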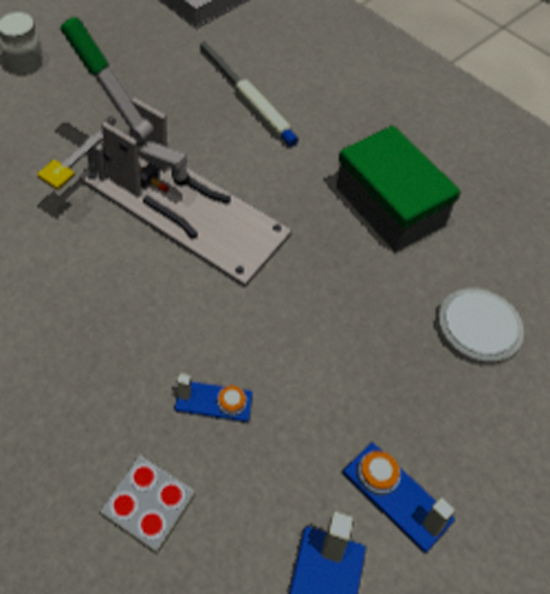

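Run:
```python
from h import *
z=np.load("pics/top0.npz")['im'];s=np.load("pics/side0.npz")['im']
def crop(im,u0,v0,w,h,k,f): cv2.imwrite(f,cv2.resize(im[v0:v0+h,u0:u0+w],None,fx=k,fy=k,interpolation=cv2.INTER_CUBIC))
crop(z,370,205,60,45,12,"pics/tc.png"); crop(s,345,340,75,60,10,"pics/sc.png")
crop(z,195,170,125,85,6,"pics/tp.png"); crop(s,205,145,135,140,4,"pics/sp.png")
```

```text
(no output)
```

View pics/tc.png

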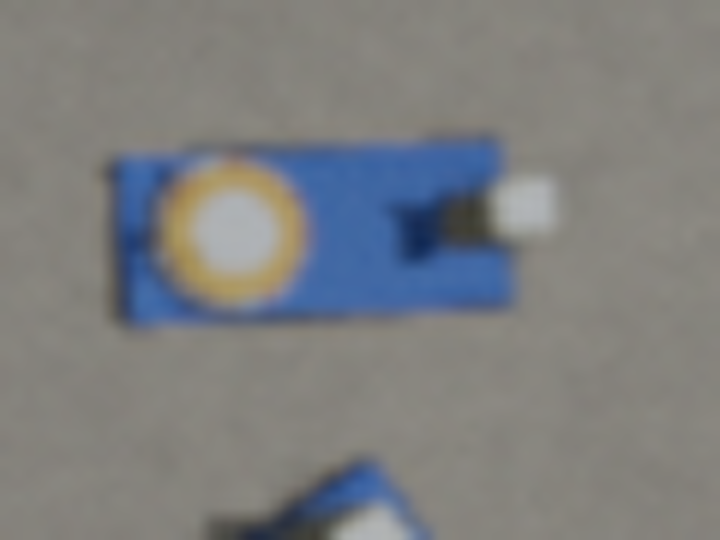

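View pics/sc.png

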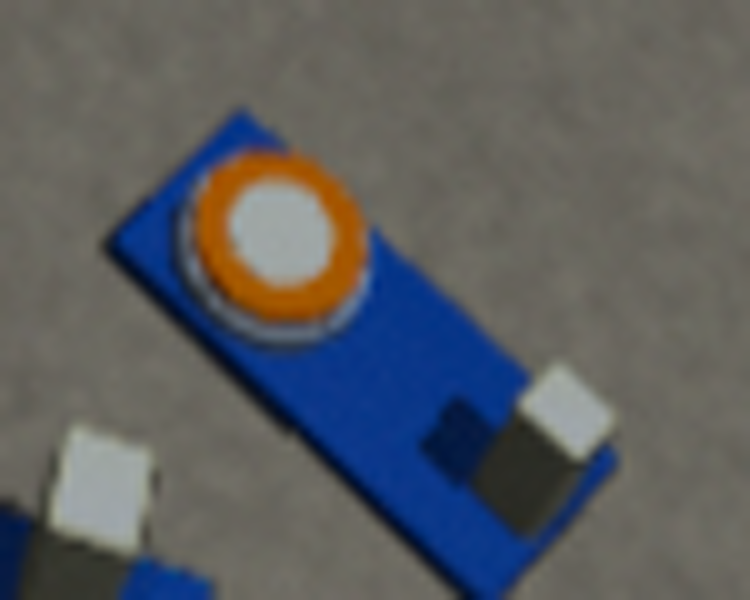

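View pics/tp.png

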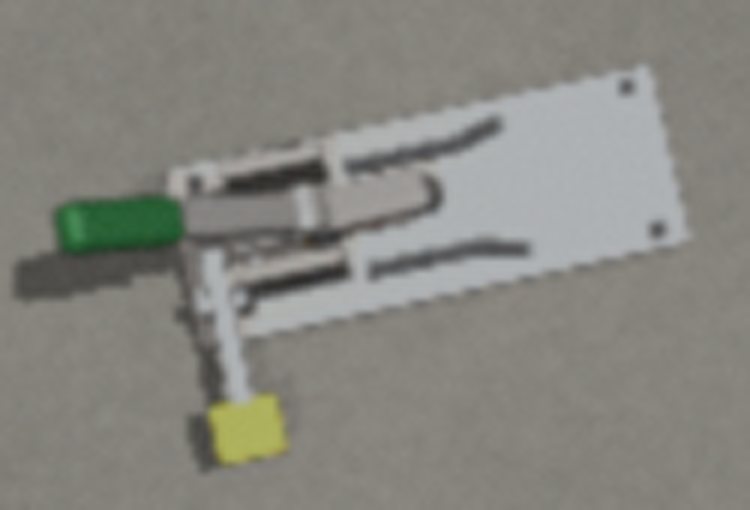

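View pics/sp.png

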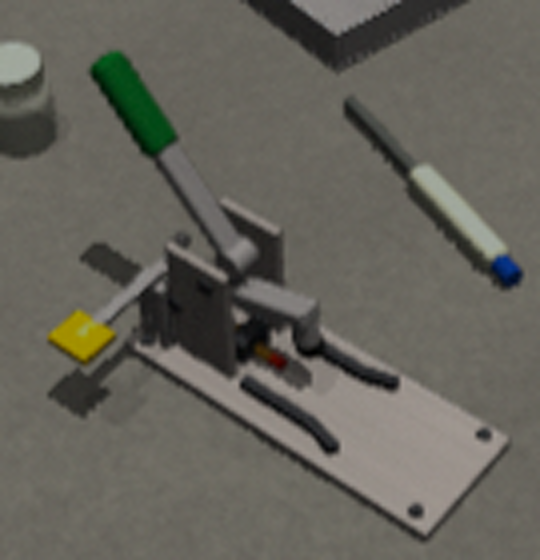

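```bash
cat > fit.py <<'E'
from h import *
from scipy.optimize import least_squares
def un(p,k,o): return (np.array(p)+.5)/k-.5+np.array(o)
def fit(obs,x0):
    # obs: (cam, model pt, px)
    def f(x,full=False):
        c,s=np.cos(x[2]),np.sin(x[2]); r=[]
        for n,P,p in obs:
            w=[x[0]+c*P[0]-s*P[1],x[1]+s*P[0]+c*P[1],P[2]]
            r.append(proj(n,np.array(w))-p)
        return np.ravel(r)
    s=least_squares(f,x0,loss='soft_l1',f_scale=.5)
    return s.x,f(s.x).reshape(-1,2)
if __name__=="__main__":
    T=lambda u,v:un((u,v),12,(370,205)); S=lambda u,v:un((u,v),10,(345,340))
    a=[("top",(0,0,.024),T(233,231)),("top",(-.065,0,.059),T(525,206)),("top",(-.075,-.022,.01),T(500,140)),("top",(-.075,.022,.01),T(513,303)),("top",(.026,.022,.01),T(132,322)),("top",(.026,-.022,.01),T(120,157)),
     ("side",(0,0,.024),S(280,236)),("side",(-.065,0,.059),S(567,411)),("side",(.026,-.022,.01),S(243,110)),("side",(.026,.022,.01),S(110,243)),("side",(-.075,-.022,.01),S(617,458))]
    # determine handedness by trying; +x ~ world +y
    for sel in("both","top","side"):
        b=[o for o in a if sel in("both",o[0])]
        x,r=fit(b,[.5,-.36,1.57]); print('carrier',sel,x.round(4),r.round(1).tolist())
    T=lambda u,v:un((u,v),6,(195,170)); S=lambda u,v:un((u,v),4,(205,145))
    a=[("top",(-.135,-.048,.012),T(646,66)),("top",(-.135,.048,.012),T(688,240)),("top",(.105,.097,.079),T(247,430)),("top",(.125,-.048,.012),T(170,172)),
     ("side",(-.135,-.048,.012),S(508,438)),("side",(-.135,.048,.012),S(425,530)),("side",(.105,.097,.079),S(82,336)),("side",(.125,.048,.012),S(133,342))]
    for sel in("both","top","side"):
        b=[o for o in a if sel in("both",o[0])]
        x,r=fit(b,[.55,0.05,1.7]); print('press',sel,x.round(4),r.round(1).tolist())
E
python3 fit.py
```

```text
carrier both [ 0.5007 -0.3503  1.6074] [[0.8, 0.1], [0.7, 0.2], [0.8, -0.2], [0.9, 0.3], [0.3, 0.3], [0.3, -0.0], [-0.2, -0.3], [-0.2, -0.3], [-0.3, -0.7], [-0.4, -0.5], [0.4, -0.1]]
carrier top [ 0.501  -0.3483  1.6092] [[0.1, -0.0], [0.1, 0.1], [0.2, -0.3], [0.2, 0.2], [-0.3, 0.2], [-0.4, -0.1]]
carrier side [ 0.5003 -0.351   1.6105] [[-0.1, 0.1], [0.1, 0.1], [-0.2, -0.4], [-0.3, -0.1], [0.6, 0.2]]
press both [0.5671 0.0359 1.7832] [[0.9, -0.6], [0.9, 0.1], [0.6, -0.0], [-0.8, -0.1], [0.4, -0.6], [-0.1, 1.0], [-0.9, -0.5], [-3.4, -0.4]]
press top [0.5667 0.0378 1.7822] [[0.3, -0.4], [0.3, 0.2], [-0.0, 0.1], [-1.4, -0.0]]
press side [0.5676 0.0341 1.7797] [[0.9, -0.2], [0.3, 1.4], [-0.3, -0.4], [-2.8, -0.3]]
```

```bash
cat > plan.py <<'E'
from h import *
CAR=(0.5007,-0.3500,1.608); PR=(0.5671,0.0362,1.782)
def fr(F,P): c,s=np.cos(F[2]),np.sin(F[2]); return np.array([F[0]+c*P[0]-s*P[1],F[1]+s*P[0]+c*P[1],P[2]])
def toolR(yaw,flip=1):  # tool x down, tool y = flip * frame's y axis
    y=flip*np.array([-np.sin(yaw),np.cos(yaw),0]); x=np.array([0,0,-1.]); return np.stack([x,y,np.cross(x,y)],1)
def rel(target,Rt,ref=None):
    o=ctrl.get_obs(); p=o['tool_pos'];R=Ro.from_rotvec(o['tool_rot']).as_matrix()
    if ref is not None: p,R=ref
    d=R.T@(np.asarray(target)-p); rv=np.degrees(Ro.from_matrix(R.T@Rt).as_rotvec()); return d.round(4),rv.round(2)
E
python3 - <<'E'
from plan import *
o=ctrl.get_obs(); print(Ro.from_rotvec(o['tool_rot']).as_matrix().round(3))
tab=fr(CAR,(-.065,0,.024)); print('tab',tab)
for fl in(1,-1): print(fl,rel(tab+[0,0,.1],toolR(CAR[2],fl)))
print('boxtop',ray('top',319,132,.072),'bottle',ray('top',152,257,.13), 'jar',ray('top',149,204,.075),'tabbig',ray('top',400.7,251,.07))
W=cloud('top',np.load('pics/top0.npz')['d'])
b=W[120:160,295:345].reshape(-1,3); b=b[b[:,2]>.06]; print(b.min(0),b.max(0))
for P in [(-.145,0,.036),(-.07,0,.036),(.134,0,.21),(.175,0,.103),(.105,.097,.079)]: print(P,fr(PR,P).round(4))
E
```

```text
[[-0.001  0.249  0.968]
 [-0.002  0.968 -0.249]
 [-1.    -0.002 -0.   ]]
tab [ 0.50311768 -0.41495502  0.024     ]
1 (array([ 0.1077, -0.9008,  0.5907]), array([-1.0656e+02, -1.0000e-01,  6.0000e-02]))
-1 (array([ 0.1077, -0.9008,  0.5907]), array([7.344e+01, 5.000e-02, 1.000e-01]))
boxtop [ 0.77994994 -0.13322278  0.072     ] bottle [0.40618277 0.35193687 0.13      ] jar [0.56382584 0.37841709 0.075     ] tabbig [ 0.41613796 -0.36847235  0.07      ]
[ 0.39298893 -0.19805845  0.06002889] [0.81439313 0.0027747  1.45866331]
(-0.145, 0, 0.036) [ 0.5975 -0.1056  0.036 ]
(-0.07, 0, 0.036) [ 0.5818 -0.0322  0.036 ]
(0.134, 0, 0.21) [0.539  0.1672 0.21  ]
(0.175, 0, 0.103) [0.5304 0.2073 0.103 ]
(0.105, 0.097, 0.079) [0.4502 0.1185 0.079 ]
```

Run:
```python
from plan import *
o=ctrl.get_obs();R=Ro.from_rotvec(o['tool_rot']).as_matrix()
print(rel([.40,.2,.26],R))
```

```text
(array([-0.0293, -0.3311,  0.3376]), array([0., 0., 0.]))
```

```bash
python3 -m handwheel '[0.5,-0.03,-0.33,0.335,40,0,0, 0.5,-0.03,-0.33,0.335,40,0,0, 0.5,-0.03,-0.33,0.335,40,0,0, 0.5,-0.03,-0.33,0.335,40,0,0, 0.5,-0.03,-0.33,0.335,40,0,0, 0.5,-0.03,-0.33,0.335,40,0,0, 0.5,-0.03,-0.33,0.335,40,0,0, 0.5,-0.03,-0.33,0.335,40,0,0, 0.5,-0.03,-0.33,0.335,40,0,0, 0.5,-0.03,-0.33,0.335,40,0,0, 0.5,-0.03,-0.33,0.335,40,0,0, 0.5,-0.03,-0.33,0.335,40,0,0]'
python3 - <<'E'
from plan import *
print(rel(fr(CAR,(-.065,0,.15)),toolR(CAR[2],-1)))
E
```

```text
t: 1.1
tool_pos: [0.3997, 0.1982, 0.2615]
tool_rot: [0.744, 1.437, -0.745]
contact_force: [-0.5, 0.6, -0.4]
opening: 0.0426
(array([ 0.1126, -0.2698,  0.56  ]), array([33.15,  0.12, -0.04]))
```

```bash
python3 -m handwheel '[0.5,0.112,-0.27,0.56,33.2,0,0, 0.5,0.112,-0.27,0.56,33.2,0,0, 0.5,0.112,-0.27,0.56,33.2,0,0, 0.5,0.112,-0.27,0.56,33.2,0,0, 0.5,0.112,-0.27,0.56,33.2,0,0, 0.5,0.112,-0.27,0.56,33.2,0,0, 0.5,0.112,-0.27,0.56,33.2,0,0, 0.5,0.112,-0.27,0.56,33.2,0,0, 0.5,0.112,-0.27,0.56,33.2,0,0, 0.5,0.112,-0.27,0.56,33.2,0,0, 0.5,0.112,-0.27,0.56,33.2,0,0, 0.5,0.112,-0.27,0.56,33.2,0,0]'
python3 - <<'E'
from plan import *
print(rel(fr(CAR,(-.065,0,.1)),toolR(CAR[2],-1)))
E
```

```text
t: 2.1
tool_pos: [0.4816, -0.2846, 0.1717]
tool_rot: [1.179, 1.229, -1.179]
contact_force: [1.1, 0.5, 0.1]
opening: 0.0426
(array([0.0716, 0.0163, 0.1311]), array([ 0.21, -0.03,  0.02]))
```

```bash
python3 -m handwheel '[0.5,0.035,0.016,0.131,0.2,0,0, 0.5,0.035,0.016,0.131,0.2,0,0, 0.5,0.035,0.016,0.131,0.2,0,0, 0.5,0.07,0.016,0.131,0.2,0,0, 0.5,0.07,0.016,0.131,0.2,0,0, 0.5,0.07,0.016,0.131,0.2,0,0]'
python3 - <<'E'
from plan import *
o=ctrl.get_obs()
print(rel(fr(CAR,(-.065,0,.024)),toolR(CAR[2],-1)),o['contact_force'])
im,d=ctrl.get_image('side'); cv2.imwrite('pics/s1.png',cv2.resize(im[260:420,260:460],None,fx=4,fy=4)[:600])
E
```

```text
t: 2.6
tool_pos: [0.5014, -0.4116, 0.0988]
tool_rot: [1.184, 1.234, -1.183]
contact_force: [0.0, 0.3, 0.0]
opening: 0.0427
(array([0.0747, 0.002 , 0.0039]), array([-0.03, -0.34,  0.29])) [0.00050739 0.33653675 0.01255907]
```

View pics/s1.png

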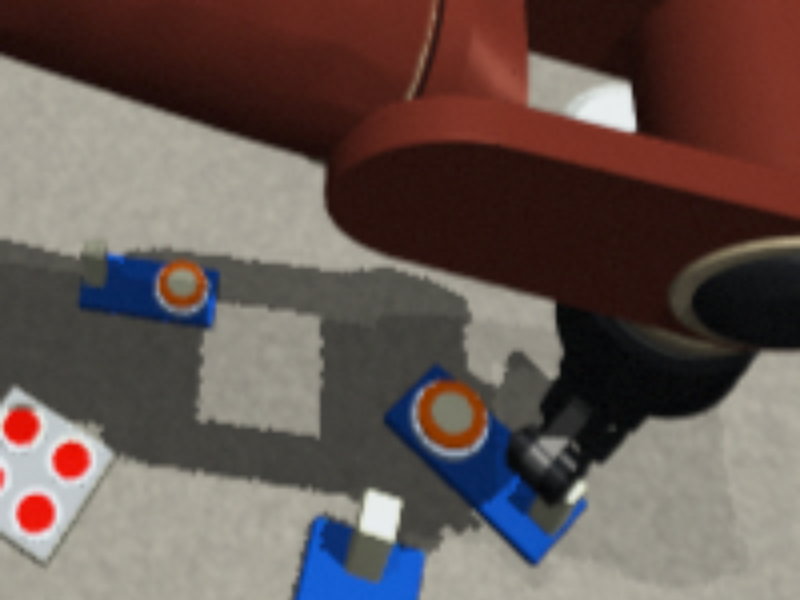

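```bash
python3 -m handwheel '[0.5,0.035,0.002,0.003,0,-0.3,0.3, 0.5,0.06,0.002,0.003,0,-0.3,0.3, 0.5,0.072,0.002,0.003,0,-0.3,0.3, 0.5,0.072,0.002,0.003,0,-0.3,0.3, 0,0.072,0.002,0.003,0,-0.3,0.3, 0,0.072,0.002,0.003,0,-0.3,0.3, 0,0.072,0.002,0.003,0,-0.3,0.3, 0,0.072,0.002,0.003,0,-0.3,0.3, 0,0.072,0.002,0.003,0,-0.3,0.3, 0,0.072,0.002,0.003,0,-0.3,0.3]' 25
python3 - <<'E'
from plan import *
o=ctrl.get_obs()
print(o['tool_pos'],o['contact_force'],rel(fr(CAR,(-.065,0,.1)),toolR(CAR[2],-1)))
E
```

```text
t: 3.48
tool_pos: [0.507, -0.4169, 0.0337]
tool_rot: [1.18, 1.215, -1.179]
contact_force: [0.1, 2.4, 6.3]
opening: 0.0137
[ 0.50696502 -0.41689232  0.03372088] [0.14037349 2.44998606 6.3294788 ] (array([-0.0663, -0.0032, -0.0016]), array([ 0.04,  0.45, -0.47]))
```

Run:
```python
from plan import *
o=ctrl.get_obs(); print(o['tool_pos'],o['contact_force'],o['wrist_torque'],o['q'],o['dq'])
im,d=ctrl.get_image('side'); cv2.imwrite('pics/s2.png',cv2.resize(im[300:420,310:460],None,fx=5,fy=5,interpolation=2)[:600])
im,d=ctrl.get_image('top'); cv2.imwrite('pics/t2.png',cv2.resize(im[190:300,340:450],None,fx=5,fy=5,interpolation=2)[:600])
o=ctrl.get_obs(); print(o['tool_pos'],o['contact_force'],o['wrist_torque'],o['q'],o['dq'])
```

```text
[ 0.50696502 -0.41689232  0.03372088] [0.14037349 2.44998606 6.3294788 ] [0.26421099 0.16627605 0.06501925] [-8.01875796e-01  3.05198191e-01  1.67677287e+00  9.65636830e-04
  1.14822245e+00 -8.40239065e-01] [ 0.00191938  0.00175617  0.00048574  0.00033477 -0.00029686  0.0003772 ]
[ 0.50693595 -0.41689697  0.0336956 ] [0.10417334 1.6959771  6.99818477] [0.36200651 0.1809911  0.00901251] [-8.01906864e-01  3.05241341e-01  1.67676711e+00  9.50459653e-04
  1.14827214e+00 -8.40170039e-01] [-0.0002967  -0.00016567 -0.00023542  0.0005716   0.00024311 -0.00230681]
```

View pics/s2.png

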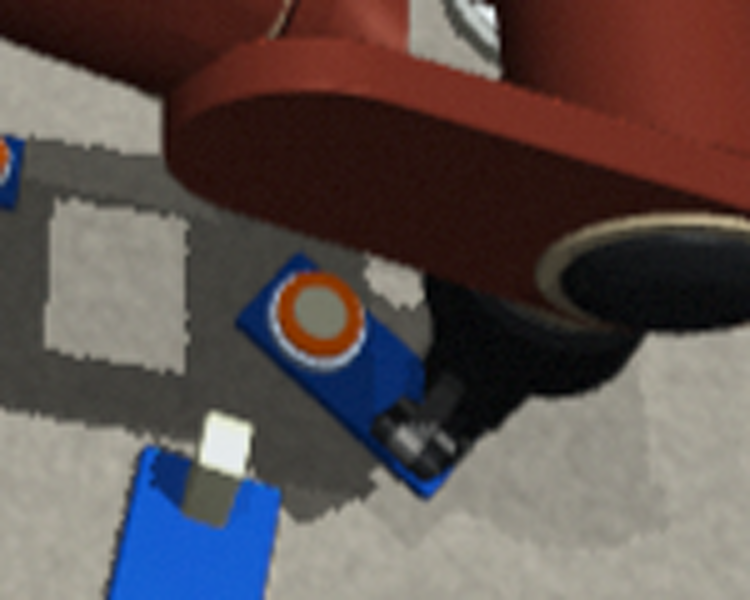

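View pics/t2.png

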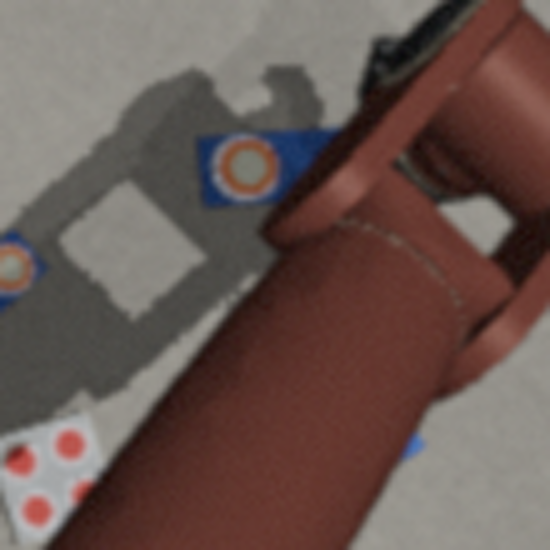

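```bash
python3 -m handwheel '[0,-0.004,0,0,0,0,0, 0,-0.004,0,0,0,0,0, 0,-0.004,0,0,0,0,0]'
python3 -m handwheel '[0,-0.004,0,0,0,0,0, 0,-0.004,0,0,0,0,0, 0,-0.004,0,0,0,0,0]'
python3 -m handwheel '[0,-0.01,0,0,0,0,0, 0,-0.02,0,0,0,0,0, 0,-0.02,0,0,0,0,0]'
python3 - <<'E'
from plan import *
im,d=ctrl.get_image('side'); cv2.imwrite('pics/s3.png',cv2.resize(im[300:420,310:460],None,fx=5,fy=5,interpolation=2)[:600])
o=ctrl.get_obs(); print(o['tool_pos'],o['contact_force'],o['wrist_torque'])
E
```

```text
t: 3.83
tool_pos: [0.5054, -0.4158, 0.0348]
tool_rot: [1.18, 1.219, -1.18]
contact_force: [0.3, -0.4, -1.0]
opening: 0.0133
t: 4.08
tool_pos: [0.5054, -0.4158, 0.0387]
tool_rot: [1.18, 1.219, -1.18]
contact_force: [-0.6, -1.3, -1.3]
opening: 0.0133
t: 4.33
tool_pos: [0.5068, -0.4171, 0.0621]
tool_rot: [1.179, 1.214, -1.179]
contact_force: [-0.5, -0.7, -0.7]
opening: 0.0137
[ 0.50655219 -0.41689989  0.06129466] [ 0.65491239  0.4319515  -2.27405075] [-0.06987593  0.0198699   0.01088591]
```

View pics/s3.png

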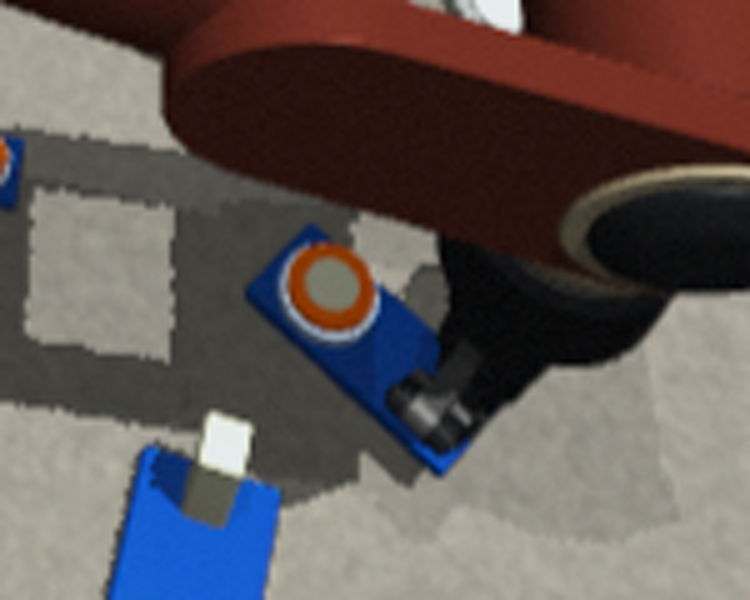

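```bash
cat > held.py <<'E'
from plan import *
import sys
def blue(W,im,c,r=.09):
    hsv=cv2.cvtColor(im,cv2.COLOR_BGR2HSV)
    m=(hsv[...,0]>105)&(hsv[...,0]<125)&(hsv[...,1]>150)
    return m&(np.hypot(W[...,0]-c[0],W[...,1]-c[1])<r)
if __name__=="__main__":
    o=ctrl.get_obs(); p=o['tool_pos']
    im,d=ctrl.get_image('side'); W=cloud('side',d)
    hsv=cv2.cvtColor(im,cv2.COLOR_BGR2HSV)
    c=p[:2]+[-.0,.05]
    m=blue(W,im,c)
    w=W[m]; zz=np.median(w[:,2]); w=w[abs(w[:,2]-zz)<.008]
    A=np.c_[w[:,:2]-p[:2],np.ones(len(w))]; s=np.linalg.lstsq(A,w[:,2],rcond=None)[0]
    print('n',len(w),'top z',zz,'slope x,y',s.round(3),'tool z-under', p[2]-(s[2]-.01))
    g=(hsv[...,0]>5)&(hsv[...,0]<20)&(hsv[...,1]>180)&(np.hypot(W[...,0]-p[0],W[...,1]-p[1]-.065)<.04)
    v,u=np.nonzero(g); (e,ax,an)=cv2.fitEllipse(cv2.convexHull(np.c_[u,v].astype(np.float32)))
    cap=ray('side',*e,zz-.01+.024); print('cap',cap,'rel tool',cap-p, 'yaw est',np.arctan2(cap[1]-p[1],cap[0]-p[0]),'dist',np.hypot(*(cap-p)[:2]))
    R=Ro.from_rotvec(o['tool_rot']).as_matrix(); print('tool yaw of y-axis (neg)',np.arctan2(-R[1,1],-R[0,1])-np.pi/2, R[:,0])
E
python3 held.py
```

```text
n 446 top z 0.03553278639775313 slope x,y [ 0.031 -0.004  0.036] tool z-under 0.03509764741539682
cap [ 0.63148997 -0.31103758  0.04953279] rel tool [ 0.12493778  0.10586231 -0.01176188] yaw est 0.7029362532940654 dist 0.16375676677372727
tool yaw of y-axis (neg) -4.67439196377005 [ 0.00854758 -0.00825969 -0.99992936]
```

```bash
python3 - <<'E'
import re
s=open('held.py').read()
s=s.replace("    v,u=np.nonzero(g);","""    N,l,st,ce=cv2.connectedComponentsWithStats(g.astype(np.uint8)); ex=proj('side',p+[-.0025,.065,-.011])
    k=1+np.argmin(np.hypot(*(ce[1:]-ex).T)+100*(st[1:,4]<40)); g=l==k; print('comp',ce[k],st[k,4],'exp',ex)
    v,u=np.nonzero(g);""")
open('held.py','w').write(s)
E
python3 held.py
python3 - <<'E'
from plan import *
# target: carrier origin at press x=-.085, held 20mm above plate
for zc in(.08,.03): print(fr(PR,(-.085-.065,0,zc+.035)),rel(fr(PR,(-.085-.065,0,zc+.035)),toolR(PR[2],-1)))
E
```

```text
n 444 top z 0.034660125282159955 slope x,y [ 0.028 -0.001  0.035] tool z-under 0.0351110398433953
comp [374.71900826 357.65289256] 121 exp [375.56181449 357.51657408]
cap [ 0.503401   -0.34985451  0.04866013] rel tool [-0.0026557   0.06652694 -0.01162575] yaw est 1.610694340423292 dist 0.06657992429300537
tool yaw of y-axis (neg) -4.6744331930594045 [ 0.00734238 -0.00702861 -0.99994834]
[ 0.59854555 -0.11046689  0.115     ] (array([-0.0568,  0.1048, -0.3014]), array([-9.93,  0.38, -0.31]))
[ 0.59854555 -0.11046689  0.065     ] (array([-0.0068,  0.1045, -0.3017]), array([-9.93,  0.38, -0.31]))
```

```bash
python3 -m handwheel '[0,-0.03,0.01,-0.02,0,0,0, 0,-0.05,0.03,-0.05,-2,0,0, 0,-0.057,0.04,-0.085,-4,0.2,-0.2, 0,-0.057,0.05,-0.12,-6,0.3,-0.3, 0,-0.057,0.06,-0.155,-8,0.3,-0.3, 0,-0.057,0.07,-0.19,-9.9,0.3,-0.3, 0,-0.057,0.08,-0.225,-9.9,0.3,-0.3, 0,-0.057,0.09,-0.26,-9.9,0.3,-0.3, 0,-0.057,0.1,-0.285,-9.9,0.3,-0.3, 0,-0.057,0.105,-0.301,-9.9,0.3,-0.3, 0,-0.057,0.105,-0.301,-9.9,0.3,-0.3, 0,-0.057,0.105,-0.301,-9.9,0.3,-0.3]'
python3 - <<'E'
from plan import *
o=ctrl.get_obs();R=Ro.from_rotvec(o['tool_rot']).as_matrix(); print(o['tool_pos'],np.arctan2(-R[1,1],-R[0,1])+1.5*np.pi, R[:,0])
for n,b in(('side',(150,330,200,380)),('top',(130,270,190,370))):
    im,d=ctrl.get_image(n); np.savez(f'pics/{n}4.npz',im=im,d=d); cv2.imwrite(f'pics/{n}4.png',cv2.resize(im[b[0]:b[1],b[2]:b[3]],None,fx=3.3 if n=='side' else 4,fy=3.3 if n=='side' else 4,interpolation=2))
E
```

```text
t: 5.48
tool_pos: [0.5983, -0.1098, 0.1142]
tool_rot: [1.05, 1.303, -1.052]
contact_force: [0.2, 1.5, -1.7]
opening: 0.0134
[ 0.59833282 -0.10981367  0.1141997 ] 1.783502305996722 [-1.29760868e-03 -7.75984625e-04 -9.99998857e-01]
```

View pics/side4.png

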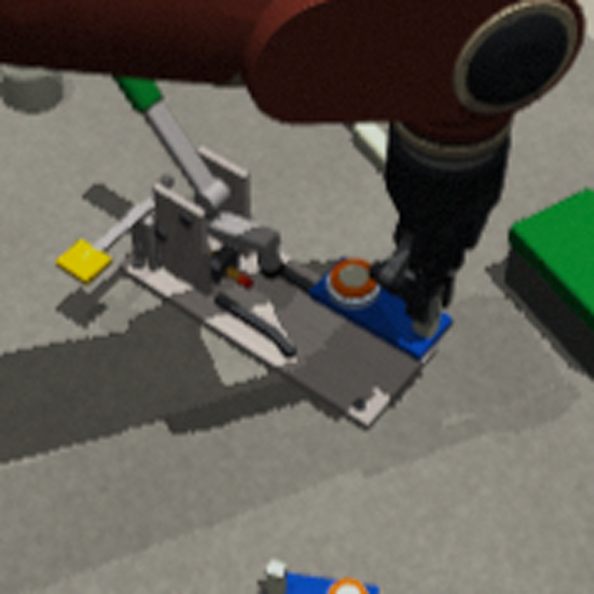

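View pics/top4.png

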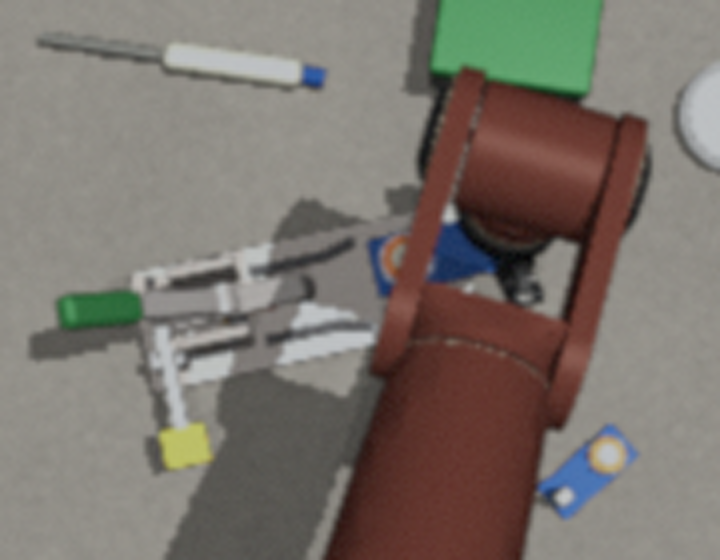

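```bash
python3 -m handwheel '[0,0.03,0,0.002,0,0,0, 0,0.05,0,0.002,0,0,0, 0,0.062,0,0.002,0,0,0, 0,0.062,0,0.002,0,0,0, 0,0.062,0,0.002,0,0,0]'
python3 - <<'E'
from plan import *
o=ctrl.get_obs();R=Ro.from_rotvec(o['tool_rot']).as_matrix(); print(o['tool_pos'],o['contact_force'],np.arctan2(-R[1,1],-R[0,1])+1.5*np.pi, R[:,0])
for n,b,k in(('side',(190,290,230,355),6),('top',(170,230,210,310),8)):
    im,d=ctrl.get_image(n); np.savez(f'pics/{n}5.npz',im=im,d=d); cv2.imwrite(f'pics/{n}5.png',cv2.resize(im[b[0]:b[1],b[2]:b[3]],None,fx=k,fy=k,interpolation=2))
E
```

```text
t: 6.0
tool_pos: [0.5983, -0.1132, 0.052]
tool_rot: [1.053, 1.303, -1.055]
contact_force: [0.2, -1.4, -0.7]
opening: 0.0136
[ 0.5982951  -0.11321459  0.05201675] [ 0.19381082 -1.38788508 -0.6932828 ] 1.7803713939257397 [-1.98228497e-03 -7.77028165e-05 -9.99998032e-01]
```

View pics/side5.png

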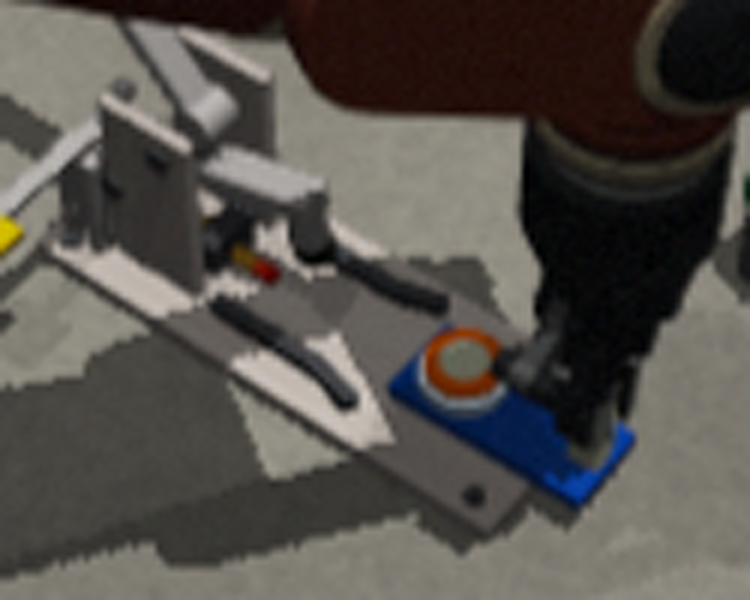

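View pics/top5.png

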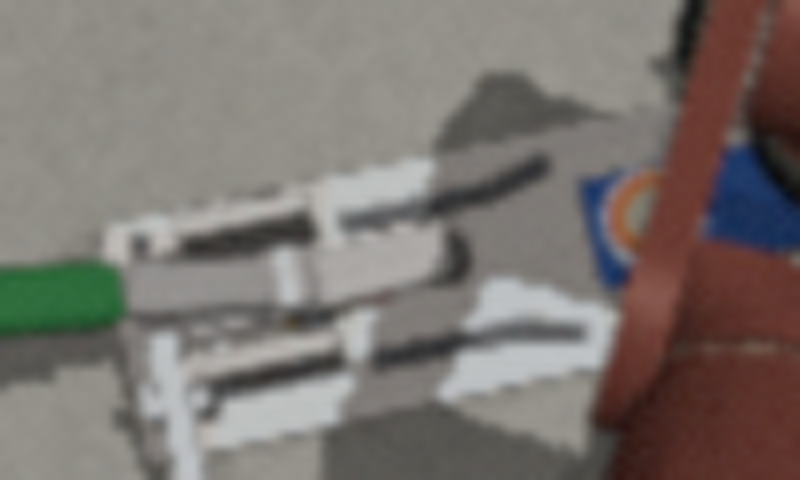

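Run:
```python
from plan import *
from fit import un
def inv(F,X): c,s=np.cos(F[2]),np.sin(F[2]); d=X-np.array([F[0],F[1],0]); return np.array([c*d[0]+s*d[1],-s*d[0]+c*d[1],d[2]])
for nm,p,z in[('noseR',(583,182),.027),('noseL',(605,283),.027),('mouthR',(550,157),.022),('mouthL',(588,330),.022),('railR',(345,222),.022),('railL',(375,357),.022),('railR2',(440,203),.022),('railL2',(470,336),.022),('plateR',(110,228),.012),('plateL?',(595,388),.012)]:
    u,v=un(p,8,(210,170)); print(nm,(inv(PR,ray('top',u,v,z))*1000).round(1))
for nm,p,z in[('noseR',(455,325),.027),('noseL',(392,385),.027),('rearR',(632,432),.027),('rearL',(578,497),.027),('mouthR',(445,298),.022),('mouthL',(347,397),.022),('capc',(465,357),.041),('plate corner',(487,533),.012)]:
    u,v=un(p,6,(230,190)); print('side',nm,(inv(PR,ray('side',u,v,z))*1000).round(1))
```

```text
noseR [-62.5 -22.2  27. ]
noseL [-62.1  18.   27. ]
mouthR [-52.4 -35.3  22. ]
mouthL [-51.8  33.9  22. ]
railR [ 30.8 -27.9  22. ]
railL [30.8 26.  22. ]
railR2 [ -6.7 -27.1  22. ]
railL2 [-6.8 26.1 22. ]
plateR [121.  -47.2  12. ]
plateL? [-49.8  55.6  12. ]
side noseR [-67.3 -22.1  27. ]
side noseL [-65.1  20.8  27. ]
side rearR [-160.4  -21.4   27. ]
side rearL [-160.8   19.7   27. ]
side mouthR [-52.5 -35.   22. ]
side mouthL [-51.4  34.8  22. ]
side capc [-87.1  -1.7  41. ]
side plate corner [-135.9   48.6   12. ]
```

```bash
python3 -m handwheel '[0,0.003,-0.001,0,0,0,0, 0,0.003,-0.001,0,0,0,0, 0,0.003,-0.001,0,0,0,0]'
python3 -m handwheel '[0,0.002,0,0,0,0,0, 0,0.002,0,0,0,0,0, 0,0.002,0,0,0,0,0]'
```

```text
t: 6.35
tool_pos: [0.5983, -0.1129, 0.0504]
tool_rot: [1.052, 1.3, -1.053]
contact_force: [0.7, 0.8, -1.1]
opening: 0.0136
t: 6.6
tool_pos: [0.5978, -0.1127, 0.0475]
tool_rot: [1.052, 1.302, -1.053]
contact_force: [-0.2, 1.1, -1.8]
opening: 0.0137
```

```bash
python3 -m handwheel '[0,0.0015,0,0,0,0,0, 0,0.0015,0,0,0,0,0, 0,0.0015,0,0,0,0,0]'
python3 -m handwheel '[0,0.0015,0,0,0,0,0, 0,0.0015,0,0,0,0,0, 0,0.0015,0,0,0,0,0]'
```

```text
t: 6.85
tool_pos: [0.5983, -0.113, 0.0467]
tool_rot: [1.052, 1.301, -1.053]
contact_force: [-0.5, -0.3, 2.2]
opening: 0.0138
t: 7.1
tool_pos: [0.5986, -0.1133, 0.0457]
tool_rot: [1.052, 1.3, -1.053]
contact_force: [-1.2, -1.7, 5.8]
opening: 0.0131
```

```bash
python3 -m handwheel '[0,-0.002,0,0,0,0,0, 0,-0.002,0,0,0,0,0, 0,-0.002,0,-0.006,0,0,0, 0,-0.002,0,-0.012,0,0,0, 0,-0.002,0,-0.018,0,0,0, 0,-0.002,0,-0.024,0,0,0, 0,-0.002,0,-0.03,0,0,0, 0,-0.002,0,-0.03,0,0,0]'
python3 -m handwheel '[0,0,0,-0.004,0,0,0, 0,0,0,-0.008,0,0,0, 0,0,0,-0.012,0,0,0, 0,0,0,-0.016,0,0,0, 0,0,0,-0.02,0,0,0, 0,0,0,-0.02,0,0,0]'
```

```text
t: 7.77
tool_pos: [0.591, -0.0819, 0.0461]
tool_rot: [1.051, 1.303, -1.052]
contact_force: [0.5, 0.6, -0.9]
opening: 0.0135
t: 8.27
tool_pos: [0.5873, -0.0632, 0.0466]
tool_rot: [1.052, 1.302, -1.053]
contact_force: [0.7, 0.3, -1.5]
opening: 0.0136
```

```bash
python3 -m handwheel '[0,0,0,-0.004,0,0,0, 0,0,0,-0.008,0,0,0, 0,0,0,-0.012,0,0,0, 0,0,0,-0.016,0,0,0, 0,0,0,-0.02,0,0,0, 0,0,0,-0.02,0,0,0]'
python3 - <<'E'
from plan import *
from fit import un
def inv(F,X): c,s=np.cos(F[2]),np.sin(F[2]); d=X-np.array([F[0],F[1],0]); return np.array([c*d[0]+s*d[1],-s*d[0]+c*d[1],d[2]])
o=ctrl.get_obs(); print(inv(PR,o['tool_pos']),o['contact_force'])
im,d=ctrl.get_image('side'); np.savez('pics/side6.npz',im=im,d=d); cv2.imwrite('pics/side6.png',cv2.resize(im[190:290,230:355],None,fx=6,fy=6,interpolation=2))
E
```

```text
t: 8.77
tool_pos: [0.583, -0.0435, 0.0465]
tool_rot: [1.052, 1.302, -1.053]
contact_force: [-0.0, 1.1, -1.4]
opening: 0.0137
[-0.08130129  0.00112111  0.04649765] [-0.03602766  1.05965143 -1.4486398 ]
```

View pics/side6.png

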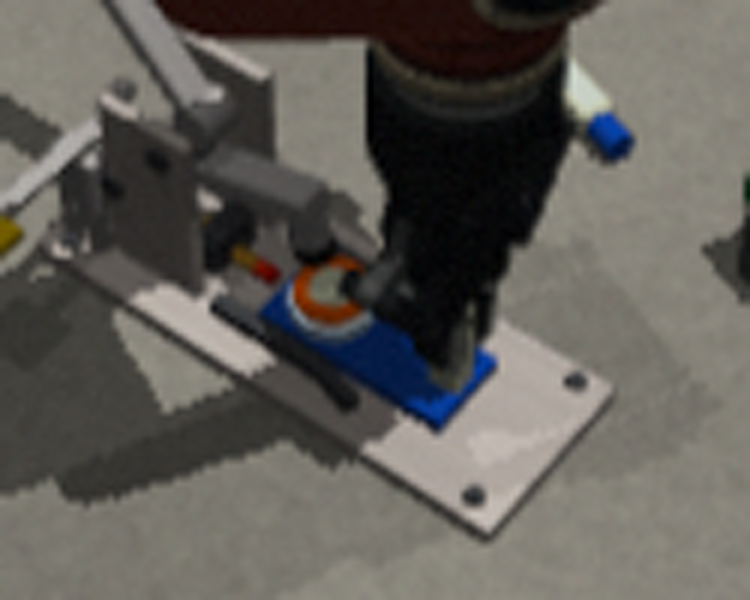

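```bash
for i in 1 ; do python3 -m handwheel '[0,0.0005,0,-0.002,0,0,0, 0,0.0005,0,-0.002,0,0,0]' | grep -E "pos|force"; python3 -m handwheel '[0,0,0,-0.002,0,0,0, 0,0,0,-0.002,0,0,0]'| grep -E "pos|force"; python3 -m handwheel '[0,0,0,-0.002,0,0,0, 0,0,0,-0.002,0,0,0]'| grep -E "pos|force"; done
```

```text
tool_pos: [0.5828, -0.0422, 0.0461]
contact_force: [0.0, -0.1, -2.1]
tool_pos: [0.5824, -0.0403, 0.0461]
contact_force: [-0.1, 0.2, -1.5]
tool_pos: [0.582, -0.0382, 0.0461]
contact_force: [0.4, 1.5, -2.2]
```

```bash
for i in 1 ; do python3 -m handwheel '[0,0,0,-0.002,0,0,0, 0,0,0,-0.002,0,0,0]' | grep -E "pos|force"; python3 -m handwheel '[0,0,0,-0.002,0,0,0, 0,0,0,-0.002,0,0,0]'| grep -E "pos|force"; done
```

```text
tool_pos: [0.5815, -0.0363, 0.0461]
contact_force: [0.4, 0.7, -1.2]
tool_pos: [0.5815, -0.0351, 0.0464]
contact_force: [0.7, -2.9, -0.6]
```

Run:
```python
from plan import *
im,d=ctrl.get_image('side'); cv2.imwrite('pics/side7.png',cv2.resize(im[190:270,230:330],None,fx=7,fy=7,interpolation=2))
```

```text
(no output)
```

View pics/side7.png

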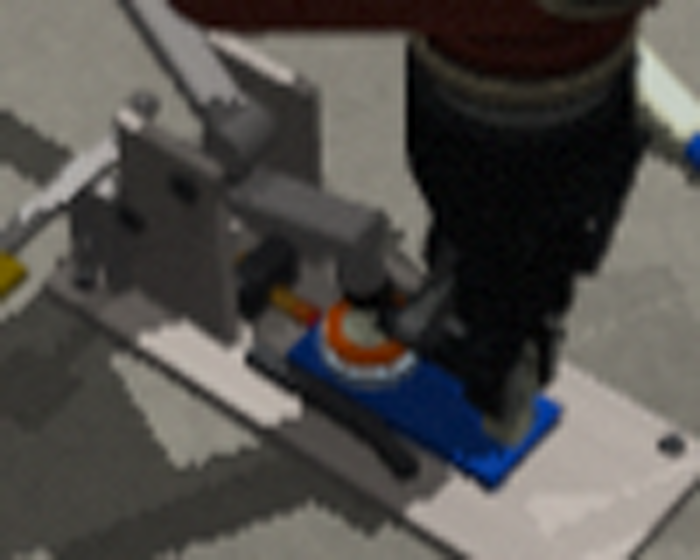

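```bash
python3 -m handwheel '[0,0,0,-0.001,0,0,0, 0,0,0,-0.001,0,0,0]' | grep -E "pos|force";python3 -m handwheel '[0,0,0,0,0,0,0]' | grep -E "pos|force"; python3 -m handwheel '[0,0,0,0,0,0,0]' | grep -E "pos|force"
```

```text
tool_pos: [0.5814, -0.0344, 0.0465]
contact_force: [0.5, -5.3, -0.1]
tool_pos: [0.5814, -0.0344, 0.0465]
contact_force: [0.7, -5.7, 0.2]
tool_pos: [0.5814, -0.0344, 0.0465]
contact_force: [0.2, -5.5, -0.5]
```

```bash
python3 -m handwheel '[0,0,0,-0.0004,0,0,0, 0,0,0,-0.0004,0,0,0, 0,0,0,-0.0004,0,0,0, 0,0,0,-0.0004,0,0,0]' | grep -E "pos|force";python3 -m handwheel '[0,0,0,0,0,0,0,0,0,0,0,0,0,0,0,0,0,0,0,0,0,0,0,0,0,0,0,0]' | grep -E "pos|force"
python3 - <<'E'
from plan import *
from fit import un
def inv(F,X): c,s=np.cos(F[2]),np.sin(F[2]); d=X-np.array([F[0],F[1],0]); return np.array([c*d[0]+s*d[1],-s*d[0]+c*d[1],d[2]])
o=ctrl.get_obs(); print(inv(PR,o['tool_pos']))
E
```

```text
tool_pos: [0.5814, -0.0342, 0.0466]
contact_force: [0.7, -6.4, 0.4]
tool_pos: [0.5814, -0.0342, 0.0466]
contact_force: [0.2, -6.0, 0.9]
[-0.07187396  0.00079484  0.04657148]
```

```bash
python3 -m handwheel '[0,0,0,0.001,0,0,0, 0,0,0,0.0018,0,0,0, 0,0,0,0.0018,0,0,0]' | grep -E "pos|force"
```

```text
tool_pos: [0.5814, -0.0351, 0.0462]
contact_force: [0.2, -3.4, 0.6]
```

```bash
python3 -m handwheel '[0,0,0,0.0005,0,0,0, 0,0,0,0.0008,0,0,0, 0,0,0,0.0008,0,0,0]' | grep -E "pos|force"
python3 -m handwheel '[0.08,0,0,0,0,0,0, 0.16,0,0,0,0,0,0, 0.24,0,0,0,0,0,0, 0.32,0,0,0,0,0,0, 0.4,0,0,0,0,0,0, 0.4,0,0,0,0,0,0,0.4,0,0,0,0,0,0]'
python3 - <<'E'
from plan import *
o=ctrl.get_obs();R=Ro.from_rotvec(o['tool_rot']).as_matrix(); print(R.round(3).tolist())
im,d=ctrl.get_image('side'); cv2.imwrite('pics/side8.png',cv2.resize(im[190:270,230:330],None,fx=7,fy=7,interpolation=2))
E
```

```text
tool_pos: [0.5814, -0.0354, 0.046]
contact_force: [0.6, -1.8, -0.8]
t: 11.78
tool_pos: [0.5814, -0.0355, 0.0461]
tool_rot: [1.052, 1.302, -1.053]
contact_force: [-0.1, -0.0, -0.6]
opening: 0.0343
[[-0.001, 0.978, 0.209], [-0.0, 0.209, -0.978], [-1.0, -0.001, 0.0]]
```

View pics/side8.png

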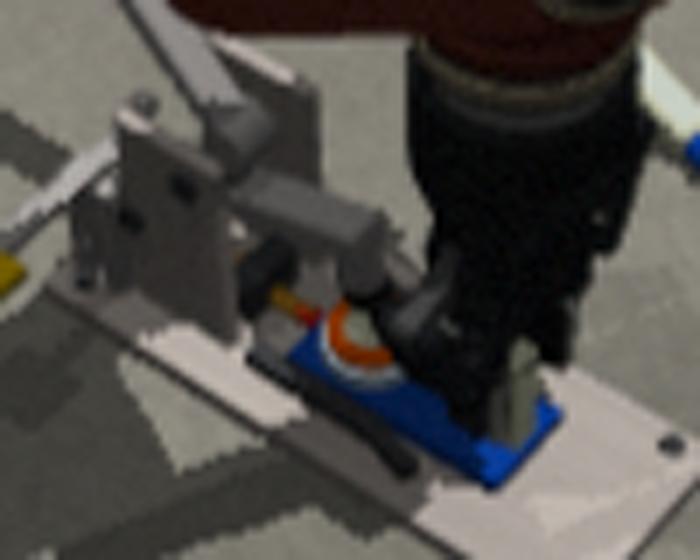

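```bash
python3 -m handwheel '[0.4,-0.02,0,0,0,0,0, 0.4,-0.05,0,0,0,0,0, 0.2,-0.09,0,0,0,0,0, 0,-0.13,0,0,0,0,0, 0,-0.17,0,-0.01,0,0,0, 0,-0.205,0,-0.03,0,0,0, 0,-0.205,0,-0.07,0,0,0, 0,-0.205,0,-0.11,0,0,0, 0,-0.205,0,-0.15,0,0,0, 0,-0.205,0,-0.19,0,0,0, 0,-0.205,0,-0.19,0,0,0, 0,-0.205,0,-0.19,0,0,0]'
python3 - <<'E'
from plan import *
def inv(F,X): c,s=np.cos(F[2]),np.sin(F[2]); d=X-np.array([F[0],F[1],0]); return np.array([c*d[0]+s*d[1],-s*d[0]+c*d[1],d[2]])
o=ctrl.get_obs(); print(inv(PR,o['tool_pos']),o['contact_force'],rel(fr(PR,(.12,0,.215)),toolR(PR[2],-1)))
for n,b,k in(('side',(140,290,200,350),5),('top',(170,250,190,310),6)):
    im,d=ctrl.get_image(n); np.savez(f'pics/{n}9.npz',im=im,d=d); cv2.imwrite(f'pics/{n}9.png',cv2.resize(im[b[0]:b[1],b[2]:b[3]],None,fx=k,fy=k,interpolation=2)[:600])
E
```

```text
t: 12.83
tool_pos: [0.5412, 0.1519, 0.251]
tool_rot: [1.049, 1.303, -1.05]
contact_force: [-0.5, 0.2, -0.3]
opening: -0.0003
[0.11860616 0.00109305 0.25104025] [-0.54378     0.20431852 -0.29613317] (array([ 0.036 ,  0.0011, -0.0014]), array([0.2 , 0.03, 0.03]))
```

View pics/side9.png

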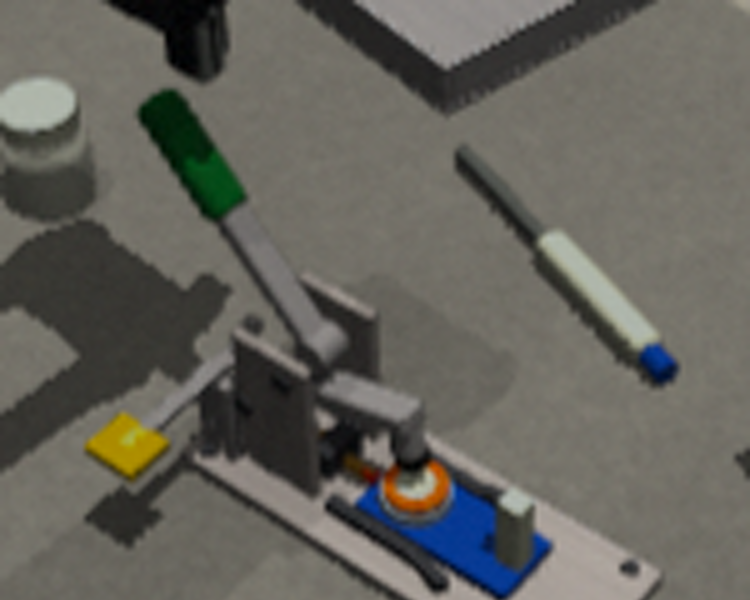

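View pics/top9.png

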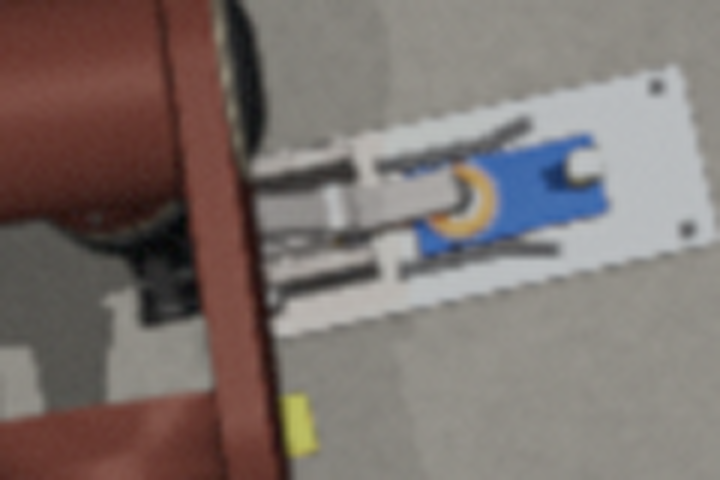

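```bash
python3 -m handwheel '[0,0.03,0.001,-0.001,0,0,0, 0,0.04,0.001,-0.001,0,0,0, 0,0.044,0.001,-0.001,0,0,0, 0,0.044,0.001,-0.001,0,0,0]' | grep -E "pos|force"
python3 -m handwheel '[0,0.004,0,0,0,0,0, 0,0.004,0,0,0,0,0]' | grep -E "pos|force"
python3 -m handwheel '[0,0.004,0,0,0,0,0, 0,0.004,0,0,0,0,0]' | grep -E "pos|force"
```

```text
tool_pos: [0.5417, 0.1501, 0.2051]
contact_force: [-1.0, 0.1, 0.0]
tool_pos: [0.5429, 0.1509, 0.2034]
contact_force: [1.0, -0.1, -0.7]
tool_pos: [0.5427, 0.1512, 0.1991]
contact_force: [-0.5, 0.6, -0.9]
```

```bash
python3 -m handwheel '[0,0.003,0,0,0,0,0, 0,0.003,0,0,0,0,0]' | grep -E "pos|force"
python3 -m handwheel '[0,0.003,0,-0.002,0,0,0, 0,0.003,0,-0.002,0,0,0]' | grep -E "pos|force"
python3 -m handwheel '[0,0.003,0,-0.003,0,0,0, 0,0.003,0,-0.003,0,0,0]' | grep -E "pos|force"
```

```text
tool_pos: [0.5424, 0.1513, 0.1957]
contact_force: [0.4, -0.8, -0.3]
tool_pos: [0.5426, 0.1527, 0.1943]
contact_force: [-1.5, -4.1, 6.1]
tool_pos: [0.542, 0.1558, 0.1918]
contact_force: [-2.4, -3.3, 7.0]
```

```bash
python3 -m handwheel '[0,0.004,0,-0.004,0,0,0, 0,0.008,0,-0.008,0,0,0]' | grep -E "pos|force"
python3 -m handwheel '[0,0.004,0,-0.004,0,0,0, 0,0.008,0,-0.0075,0,0,0]' | grep -E "pos|force"
```

```text
tool_pos: [0.5407, 0.1635, 0.1846]
contact_force: [-2.9, -3.3, 8.7]
tool_pos: [0.5391, 0.171, 0.1763]
contact_force: [-1.9, -2.7, 7.4]
```

```bash
python3 -m handwheel '[0,0.005,0,-0.0037,0,0,0, 0,0.01,0,-0.0073,0,0,0]' | grep -E "pos|force"
python3 -m handwheel '[0,0.005,0,-0.0037,0,0,0, 0,0.01,0,-0.0073,0,0,0]' | grep -E "pos|force"
python3 - <<'E'
from plan import *
im,d=ctrl.get_image('side'); cv2.imwrite('pics/side10.png',cv2.resize(im[140:290,200:350],None,fx=4,fy=4,interpolation=2)[:600])
E
```

```text
tool_pos: [0.5376, 0.1783, 0.1666]
contact_force: [-3.1, -4.2, 10.9]
tool_pos: [0.5363, 0.1845, 0.1566]
contact_force: [-2.4, -9.2, 8.0]
```

View pics/side10.png

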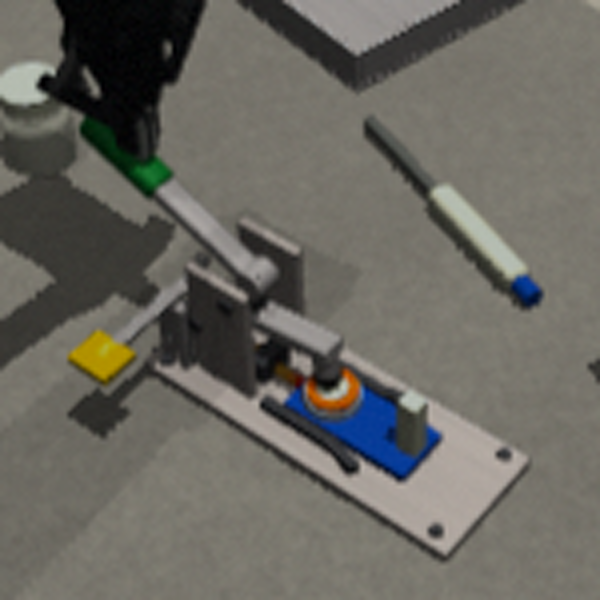

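```bash
python3 -m handwheel '[0,0.005,0,-0.0015,0,0,0, 0,0.01,0,-0.0035,0,0,0]' | grep -E "pos|force"
python3 -m handwheel '[0,0.005,0,-0.002,0,0,0, 0,0.01,0,-0.0035,0,0,0]' | grep -E "pos|force"
```

```text
tool_pos: [0.5354, 0.1889, 0.1467]
contact_force: [-3.4, -2.8, 8.4]
tool_pos: [0.5345, 0.1928, 0.1357]
contact_force: [-0.8, -1.2, 4.4]
```

```bash
python3 -m handwheel '[0,0.004,0,-0.0015,0,0,0, 0,0.008,0,-0.0025,0,0,0]' | grep -E "pos|force"
python3 -m handwheel '[0,0.004,0,-0.001,0,0,0, 0,0.008,0,-0.002,0,0,0]' | grep -E "pos|force"
```

```text
tool_pos: [0.5338, 0.1951, 0.1265]
contact_force: [1.3, -0.0, 2.1]
tool_pos: [0.5324, 0.197, 0.1172]
contact_force: [0.6, -0.1, -0.2]
```

```bash
python3 -m handwheel '[0,0.004,0,0,0,0,0, 0,0.006,0,-0.001,0,0,0]' | grep -E "pos|force"
python3 -m handwheel '[0,0.003,0,0,0,0,0, 0,0.003,0,0,0,0,0]' | grep -E "pos|force"
python3 - <<'E'
from plan import *
im,d=ctrl.get_image('side'); cv2.imwrite('pics/side11.png',cv2.resize(im[140:290,200:350],None,fx=4,fy=4,interpolation=2)[:600])
E
```

```text
tool_pos: [0.5318, 0.1977, 0.1106]
contact_force: [-0.8, -0.4, -0.1]
tool_pos: [0.532, 0.1978, 0.108]
contact_force: [-0.3, -0.6, 0.6]
```

View pics/side11.png

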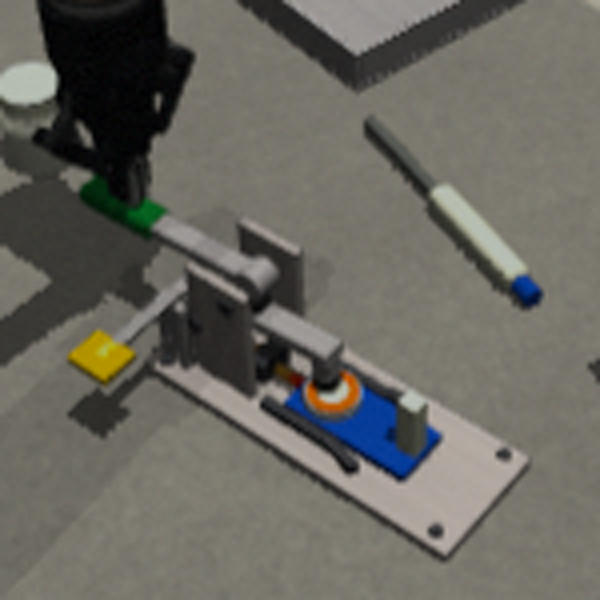

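```bash
cat > hang.py <<'E'
from plan import *
def inv(F,W): c,s=np.cos(F[2]),np.sin(F[2]); d=W-np.array([F[0],F[1],0]); return np.stack([c*d[...,0]+s*d[...,1],-s*d[...,0]+c*d[...,1],d[...,2]],-1)
def run(im,d):
    W=inv(PR,cloud('side',d)); hsv=cv2.cvtColor(im,cv2.COLOR_BGR2HSV)
    m=(hsv[...,0]>50)&(hsv[...,0]<80)&(hsv[...,1]>150)&(abs(W[...,1])<.02)&(W[...,0]>.08)&(W[...,2]>.06)
    w=W[m]; p=np.polyfit(w[:,0],w[:,2],1); print('grip n',m.sum(),'slope angle',np.arctan(p[0]).round(3),'at x=.13 z',np.polyval(p,.13).round(4),w.min(0).round(3),w.max(0).round(3))
    g=(hsv[...,0]>5)&(hsv[...,0]<22)&(hsv[...,1]>170)&(abs(W[...,1])<.025)&(abs(W[...,0])<.035)
    w=W[g]; print('cap n',g.sum(),'z pct',np.percentile(w[:,2],[20,50,80,95]).round(4),'cx',((w[:,0].min()+w[:,0].max())/2).round(4))
    j=(abs(W[...,1])<.008)&(W[...,0]>-.008)&(W[...,0]<.03)&(W[...,2]>.05)&(W[...,2]<.13); w=W[j]
    for a,b in((-.008,0),(0,.01),(.01,.02),(.02,.03)):
        q=w[(w[:,0]>=a)&(w[:,0]<b)]; print('jaw',a,len(q),q[:,2].max().round(4) if len(q) else '', end=' ')
    print()
if __name__=="__main__":
    z=np.load('pics/side9.npz'); run(z['im'],z['d'])
    im,d=ctrl.get_image('side'); run(im,d); np.savez('pics/side_last.npz',im=im,d=d)
    o=ctrl.get_obs(); print(inv(PR,o['tool_pos']),o['contact_force'])
E
python3 hang.py
```

```text
grip n 235 slope angle -0.327 at x=.13 z 0.2028 [ 0.082 -0.013  0.169] [0.155 0.019 0.423]
cap n 65 z pct [0.0328 0.0347 0.0358 0.0373] cx 0.0049
jaw -0.008 25 0.092 jaw 0 19 0.0903 jaw 0.01 15 0.09 jaw 0.02 14 0.0854 
grip n 130 slope angle -0.295 at x=.13 z 0.1166 [ 0.128 -0.011  0.091] [0.206 0.014 0.238]
cap n 53 z pct [0.0284 0.0305 0.0319 0.0337] cx 0.0044
jaw -0.008 18 0.0767 jaw 0 18 0.0778 jaw 0.01 19 0.0761 jaw 0.02 16 0.0749 
[ 1.65262647e-01 -1.69295281e-05  1.08828975e-01] [ 0.61100469 -0.84243749 -0.36781283]
```

```bash
python3 -m handwheel '[0,0.003,0,0,0,0,0, 0,0.003,0,0,0,0,0]' | grep -E "pos|force"
python3 -m handwheel '[0,0.003,0,0,0,0,0, 0,0.003,0,0,0,0,0]' | grep -E "pos|force"
```

```text
tool_pos: [0.5325, 0.1978, 0.1057]
contact_force: [0.2, 0.0, -0.2]
tool_pos: [0.5331, 0.1979, 0.1044]
contact_force: [-2.0, -1.2, 4.9]
```

```bash
python3 -m handwheel '[0,0.0015,0,0,0,0,0, 0,0.0015,0,0,0,0,0]' | grep -E "pos|force"
python3 -m handwheel '[0,0.0015,0,0,0,0,0, 0,0.0015,0,0,0,0,0]' | grep -E "pos|force"
```

```text
tool_pos: [0.5332, 0.1979, 0.1042]
contact_force: [-5.3, -0.7, 12.6]
tool_pos: [0.5333, 0.198, 0.1041]
contact_force: [-9.5, -2.1, 17.8]
```

```bash
python3 -m handwheel '[0,-0.005,0,0,0,0,0, 0,-0.015,0,0,0,0,0, 0,-0.05,0,0,0,0,0, 0,-0.09,0,0,0,0,0, 0,-0.09,0,0,0,0,0]' | grep -E "t:|pos|force"
python3 hang.py
python3 - <<'E'
import numpy as np,cv2
from plan import *
im=np.load('pics/side_last.npz')['im']; cv2.imwrite('pics/side12.png',cv2.resize(im[140:290,200:350],None,fx=4,fy=4,interpolation=2)[:600])
print(rel(fr(PR,(.105,.097,.13)),toolR(PR[2],-1)))
E
```

```text
t: 17.0
tool_pos: [0.5371, 0.1989, 0.1996]
tool_rot: [1.06, 1.292, -1.042]
contact_force: [1.8, 0.8, 1.6]
grip n 235 slope angle -0.327 at x=.13 z 0.2028 [ 0.082 -0.013  0.169] [0.155 0.019 0.423]
cap n 65 z pct [0.0328 0.0347 0.0358 0.0373] cx 0.0049
jaw -0.008 25 0.092 jaw 0 19 0.0903 jaw 0.01 15 0.09 jaw 0.02 14 0.0854 
grip n 167 slope angle -1.132 at x=.13 z 0.2068 [ 0.099 -0.019  0.092] [0.205 0.02  0.489]
cap n 54 z pct [0.0282 0.0307 0.0324 0.0341] cx 0.0046
jaw -0.008 17 0.0769 jaw 0 18 0.0751 jaw 0.01 15 0.0766 jaw 0.02 19 0.0756 
[ 0.16537701 -0.00354452  0.19640956] [-0.33001837  0.03929625 -0.12997548]
(array([ 0.0654, -0.1012,  0.0604]), array([-0.03,  0.01, -0.61]))
```

View pics/side12.png

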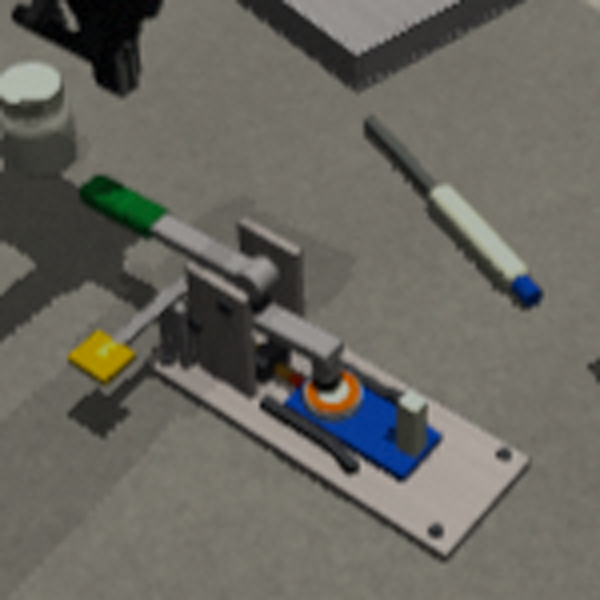

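```bash
python3 -m handwheel '[0,0,-0.035,0.02,0,0,-0.6, 0,0,-0.07,0.04,0,0,-0.6, 0,0.01,-0.101,0.06,0,0,-0.6, 0,0.04,-0.101,0.06,0,0,-0.6, 0,0.075,-0.101,0.06,0,0,-0.6, 0,0.092,-0.101,0.06,0,0,-0.6, 0,0.092,-0.101,0.06,0,0,-0.6, 0,0.092,-0.101,0.06,0,0,-0.6]' | grep -E "t:|pos|force"
python3 - <<'E'
from hang import *
o=ctrl.get_obs(); print(inv(PR,o['tool_pos']),o['contact_force'],rel(fr(PR,(.105,.097,.079)),toolR(PR[2],-1)))
for n,b,k in(('side',(140,290,200,350),4),('top',(170,250,190,310),6)):
    im,d=ctrl.get_image(n); cv2.imwrite(f'pics/{n}13.png',cv2.resize(im[b[0]:b[1],b[2]:b[3]],None,fx=k,fy=k,interpolation=2)[:600])
E
```

```text
t: 17.72
tool_pos: [0.4451, 0.1179, 0.0967]
tool_rot: [1.045, 1.311, -1.063]
contact_force: [1.1, -0.7, 1.0]
[0.10541979 0.10215866 0.09670344] [ 1.08749163 -0.66986116  0.97042727] (array([0.0176, 0.0054, 0.0004]), array([-0.03, -0.  ,  0.82]))
```

View pics/side13.png

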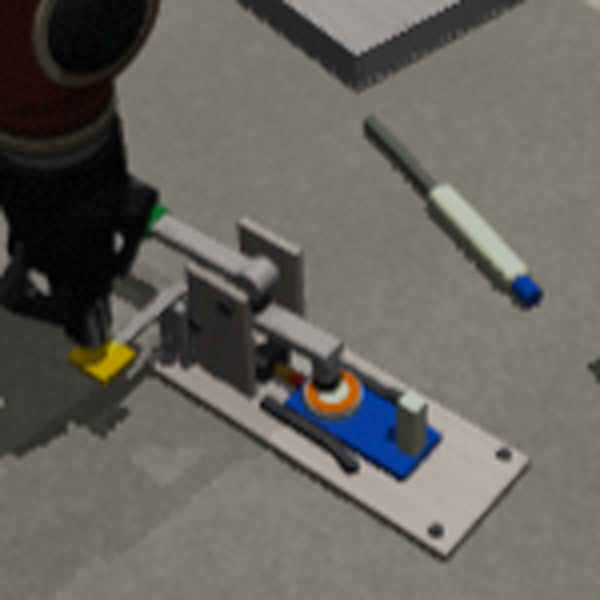

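```bash
python3 -m handwheel '[0,0.008,0.004,0,0,0,0.8, 0,0.015,0.004,0,0,0,0.8, 0,0.015,0.004,0,0,0,0.8]' | grep -E "t:|pos|force"
python3 -m handwheel '[0,0.005,0,0,0,0,0, 0,0.01,0,0,0,0,0]' | grep -E "t:|pos|force"
python3 -m handwheel '[0,0.004,0,0,0,0,0, 0,0.008,0,0,0,0,0]' | grep -E "t:|pos|force"
```

```text
t: 18.07
tool_pos: [0.4501, 0.1189, 0.083]
tool_rot: [1.054, 1.3, -1.051]
contact_force: [-1.4, -0.4, -0.2]
t: 18.23
tool_pos: [0.4512, 0.119, 0.0742]
tool_rot: [1.055, 1.298, -1.049]
contact_force: [-1.6, -0.8, 13.3]
t: 18.4
tool_pos: [0.4515, 0.119, 0.0672]
tool_rot: [1.055, 1.298, -1.049]
contact_force: [-2.8, -1.1, 12.8]
```

```bash
python3 -m handwheel '[0,0.004,0,0,0,0,0, 0,0.008,0,0,0,0,0]' | grep -E "t:|pos|force"
python3 -m handwheel '[0,0.004,0,0,0,0,0, 0,0.007,0,0,0,0,0]' | grep -E "t:|pos|force"
```

```text
t: 18.57
tool_pos: [0.4526, 0.1192, 0.0594]
tool_rot: [1.057, 1.296, -1.047]
contact_force: [1.9, 1.6, 8.2]
t: 18.73
tool_pos: [0.4521, 0.1191, 0.0516]
tool_rot: [1.056, 1.296, -1.047]
contact_force: [1.5, -0.6, 3.0]
```

```bash
python3 hang.py | tail -4
python3 - <<'E'
import numpy as np,cv2
im=np.load('pics/side_last.npz')['im']; cv2.imwrite('pics/side14.png',cv2.resize(im[140:290,200:350],None,fx=4,fy=4,interpolation=2)[:600])
E
```

```text
grip n 44 slope angle 0.207 at x=.13 z 0.1202 [ 0.138 -0.009  0.114] [0.167 0.011 0.128]
cap n 56 z pct [0.0293 0.0308 0.0322 0.0339] cx 0.0046
jaw -0.008 15 0.0775 jaw 0 21 0.0762 jaw 0.01 17 0.0758 jaw 0.02 18 0.0736 
[0.10518954 0.09602594 0.05052872] [0.75229972 0.2920438  2.72399763]
```

View pics/side14.png

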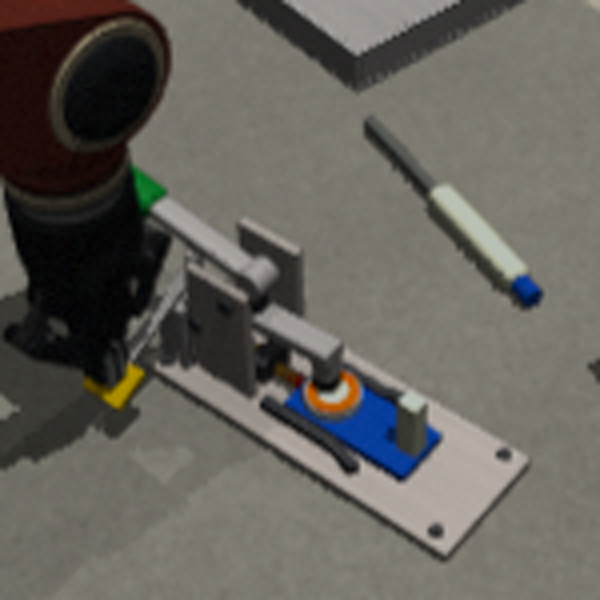

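```bash
python3 hang.py | tail -4
python3 - <<'E'
from hang import *
im,d=ctrl.get_image('top'); cv2.imwrite('pics/top14.png',cv2.resize(im[150:260,170:310],None,fx=5,fy=5,interpolation=2)[:600])
im=np.load('pics/side_last.npz')['im']; cv2.imwrite('pics/side15.png',cv2.resize(im[140:290,200:350],None,fx=4,fy=4,interpolation=2)[:600])
E
```

```text
grip n 52 slope angle 0.284 at x=.13 z 0.1268 [ 0.137 -0.011  0.122] [0.164 0.01  0.137]
cap n 58 z pct [0.0284 0.0302 0.032  0.0339] cx 0.0049
jaw -0.008 20 0.0772 jaw 0 19 0.0766 jaw 0.01 20 0.0753 jaw 0.02 16 0.0759 
[0.10523221 0.09643164 0.05040568] [ 0.49922648 -0.0944555   3.63237275]
```

View pics/top14.png

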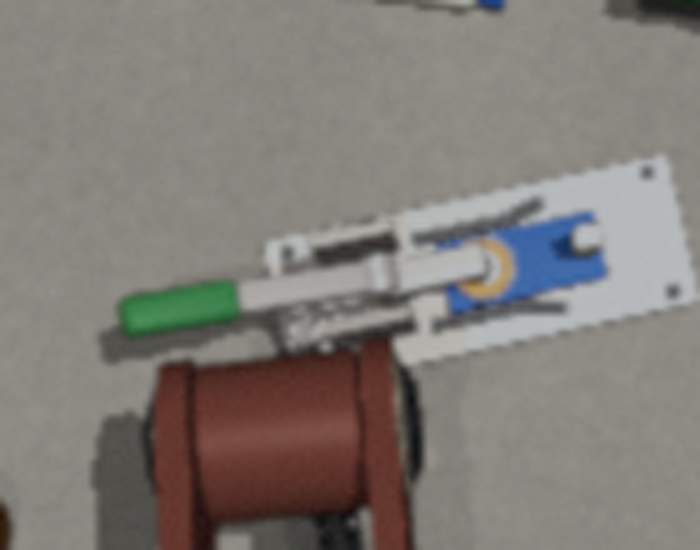

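View pics/side15.png

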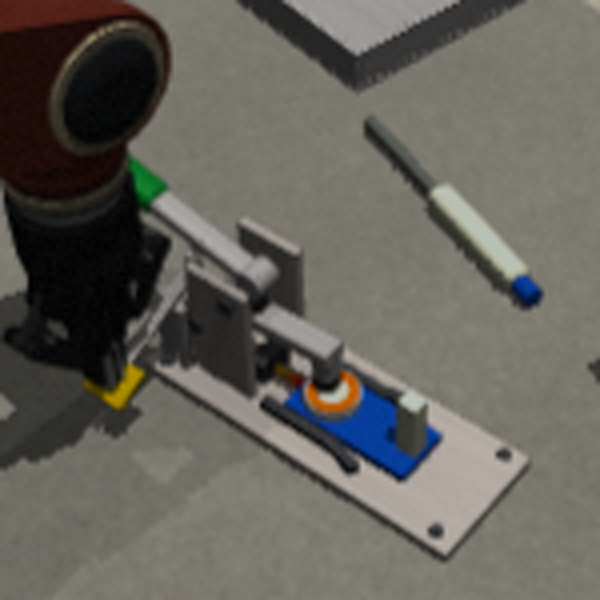

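```bash
python3 -m handwheel '[0,0,0,0,0,0,0, 0,0,0,0,0,0,0, 0,0,0,0,0,0,0, 0,-0.01,0,0,0,0,0, 0,-0.03,0,0,0,0,0, 0,-0.05,0,0,0,0,0, 0,-0.05,0,0,0,0,0]' | grep -E "t:|pos|force"
python3 hang.py | tail -4
python3 - <<'E'
from hang import *
im,d=ctrl.get_image('top'); cv2.imwrite('pics/top16.png',cv2.resize(im[150:260,170:310],None,fx=5,fy=5,interpolation=2)[:600])
im=np.load('pics/side_last.npz')['im']; cv2.imwrite('pics/side16.png',cv2.resize(im[140:290,200:350],None,fx=4,fy=4,interpolation=2)[:600])
E
```

```text
t: 19.47
tool_pos: [0.4521, 0.1191, 0.104]
tool_rot: [1.057, 1.295, -1.046]
contact_force: [1.2, 0.1, 0.9]
grip n 221 slope angle 0.834 at x=.13 z 0.1981 [ 0.105 -0.01   0.168] [0.152 0.012 0.219]
cap n 62 z pct [0.0288 0.0305 0.0324 0.0532] cx 0.0045
jaw -0.008 25 0.0939 jaw 0 18 0.0916 jaw 0.01 15 0.0886 jaw 0.02 14 0.0872 
[0.10522337 0.09589406 0.10220831] [ 0.65616562  0.11417447 -0.84178612]
```

View pics/top16.png

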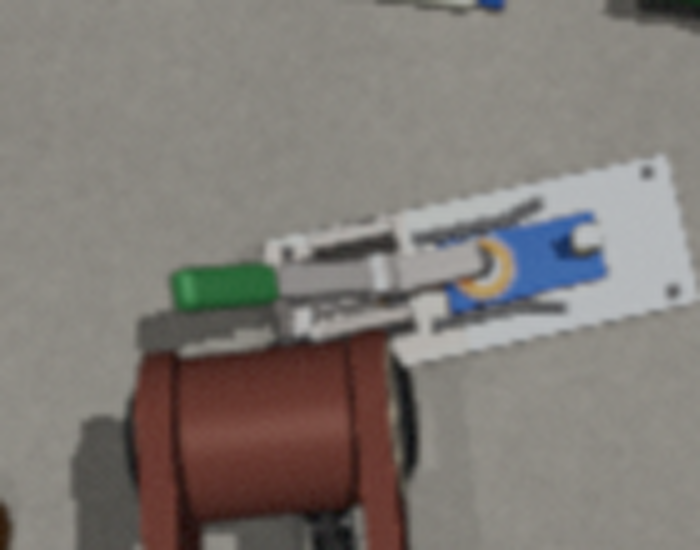

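View pics/side16.png

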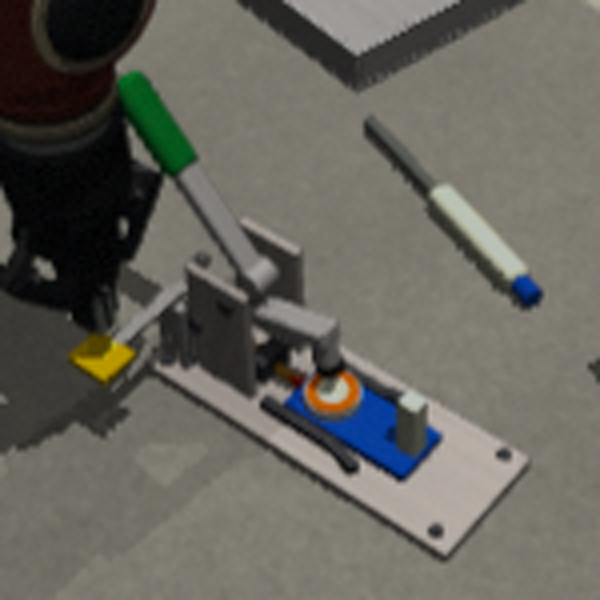

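```bash
python3 -m handwheel '[0,-0.02,-0.02,0,0,0,0, 0,-0.05,-0.04,0,0,0,0, 0,-0.09,-0.05,0,0,0,0, 0,-0.12,-0.05,0,0,0,0, 0,-0.12,-0.05,0,0,0,0, 0,-0.12,-0.05,0,0,0,0, 0,-0.12,-0.05,0,0,0,0]' | grep -E "t:|pos|force"
python3 hang.py | tail -4
python3 - <<'E'
from hang import *
im,d=ctrl.get_image('top'); cv2.imwrite('pics/top17.png',im)
E
```

```text
t: 20.15
tool_pos: [0.3999, 0.1083, 0.218]
tool_rot: [1.053, 1.302, -1.053]
contact_force: [-0.3, 1.3, -0.8]
grip n 226 slope angle 0.814 at x=.13 z 0.1978 [ 0.104 -0.011  0.17 ] [0.156 0.012 0.22 ]
cap n 62 z pct [0.0284 0.0304 0.0317 0.0553] cx 0.0048
jaw -0.008 26 0.0922 jaw 0 15 0.0905 jaw 0.01 15 0.0894 jaw 0.02 18 0.0877 
[0.1055403  0.14866547 0.21728715] [ 0.65543816 -0.09943251  0.19825183]
```

View pics/top17.png

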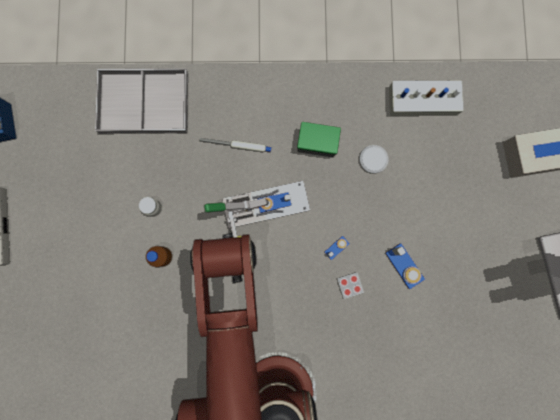

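All bystanders are where they were: jar at (149,206), bottle at (158,256), box at (319,138), dish at (374,159), well plate at (350,286), and the other two carriers at (337,247) and (405,266). The handle is open, the carrier sits in the lane, and the arm is clear.

Run:
```python
from station import ctrl
print(ctrl.finish_job())
```

```text
the job is handed in; nothing more can be done
None
```

The job is done and handed in after about 20 s. The middle-sized carrier is sealed and sitting free in the press lane, and the handle is open again.

- **Seating:** I gripped the carrier by its tab and slid it along the lane until the spring nose gave. I held it there at about 5.5–6.4 N for over half a second. Then I eased off and let go.
- **Locking:** I pushed the handle down over centre with shut fingers. It took at most about 13 N on the way, and I pressed the stop with about 20 N to be sure it was solid. That extra press was more than it needed, but well under the 35 N limit. With the hand lifted off, the handle stayed locked by itself.
- **Release:** I pressed the yellow paddle down about 28 mm, using at most about 13 N, which is more than the 5–10 N you gave for it. The handle sprang open clear of the hand, and the lever came back up.

| Last check | Reading | What it should be |
|---|---|---|
| Handle angle above level | 0.81–0.83 rad | 0.85 rad (open) |
| Drop of the orange cap | about 4.2 mm | 4 mm (sealed) |
| Jaw top above the table | about 92 mm | 95 mm (open) |
| Bystanders and other two carriers | where they began, by eye in the top picture | unmoved |

The depth readings are good to about 2 mm, so the cap and jaw differences are within measurement error. During the first grasp the closing fingers pressed the carrier onto the table with about 7 N. I saw no harm from that, and no check failed.

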